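# Put the sockets back on their rail by size

### The job

Put the four loose sockets back on the socket rail in order of size, one to a clip: the smallest next to the red end cap, growing to the largest next to the black one. Drop each over its clip's stud with the open hexagon still facing up, so that it stands straight and fully down on the clip, and do not knock over the solvent bottle.

Things in the scene. Friction and masses are not known exactly. Their poses are not given: they have to be found in the camera images.
- socket_1_mid (a point): the smallest socket: bare steel nut-driving socket standing upright, open 15 mm hexagon up, drive end down; 22 mm outside diameter, 36 mm tall, straight outside, 16 mm bore at the drive end, about 60 g; taken round the outside. This point is its centre, on its axis, half-way up (18 mm above its foot); z points up through the hexagon
- socket_2_mid (a point): the second smallest socket: bare steel nut-driving socket standing upright, open 21 mm hexagon up, drive end down; 30 mm outside diameter, 40 mm tall, straight outside, 16 mm bore at the drive end, about 120 g; taken round the outside. This point is its centre, on its axis, half-way up (20 mm above its foot); z points up through the hexagon
- socket_3_mid (a point): the second largest socket: bare steel nut-driving socket standing upright, open 27 mm hexagon up, drive end down; 38 mm outside diameter, 44 mm tall, its lowest 20 mm narrows to a 32 mm neck, 16 mm bore at the drive end, about 180 g; taken round the outside. This point is its centre, on its axis, half-way up (22 mm above its foot); z points up through the hexagon
- socket_4_mid (a point): the largest socket: bare steel nut-driving socket standing upright, open 33 mm hexagon up, drive end down; 46 mm outside diameter, 48 mm tall, its lowest 20 mm narrows to a 35 mm neck, 16 mm bore at the drive end, about 260 g; taken round the outside. This point is its centre, on its axis, half-way up (24 mm above its foot); z points up through the hexagon
- clip_1_seat (a point): a black clip (32 x 30 mm) on the aluminium socket rail, the first of four alike, counted from the rail's left (+y) end, about 68 mm apart; from its flat top rises a bright stud 8 mm thick and 19 mm tall with a tapered tip, over which a socket's bore drops. This point is at the foot of the stud, on the clip's flat top where a socket's foot comes to rest, 18 mm above the worktop; z up, y along the rail
- clip_2_seat (a point): a black clip (32 x 30 mm) on the aluminium socket rail, the second of four alike, counted from the rail's left (+y) end, about 68 mm apart; from its flat top rises a bright stud 8 mm thick and 19 mm tall with a tapered tip, over which a socket's bore drops. This point is at the foot of the stud, on the clip's flat top where a socket's foot comes to rest, 18 mm above the worktop; z up, y along the rail
- clip_3_seat (a point): a black clip (32 x 30 mm) on the aluminium socket rail, the third of four alike, counted from the rail's left (+y) end, about 68 mm apart; from its flat top rises a bright stud 8 mm thick and 19 mm tall with a tapered tip, over which a socket's bore drops. This point is at the foot of the stud, on the clip's flat top where a socket's foot comes to rest, 18 mm above the worktop; z up, y along the rail
- clip_4_seat (a point): a black clip (32 x 30 mm) on the aluminium socket rail, the fourth of four alike, counted from the rail's left (+y) end, about 68 mm apart; from its flat top rises a bright stud 8 mm thick and 19 mm tall with a tapered tip, over which a socket's bore drops. This point is at the foot of the stud, on the clip's flat top where a socket's foot comes to rest, 18 mm above the worktop; z up, y along the rail
- cap_red: the red end cap of the rail (36 x 18 x 22 mm; the cap at the other end is black); it sits at either end, about 56 mm beyond the end clip's stud. Its origin is in its middle, 12 mm above the worktop
- solvent_bottle: blue and white plunger bottle for cleaner, 65 mm across, 97 mm tall, standing loose to the left of the work; origin at the centre of its underside, z up

How it is judged:
By the outcome, as a careful person would: the job done as asked, in the order asked, and still so for the second after the job is handed in, with the robot touching nothing.
It also fails if it takes over 96 s, if anything falls off the work surface, if the arm or the gripper's body presses on something with over 40 N, if the wrist force passes 120 N, or if a joint passes its speed limit or range.

### The arm

A 6-joint arm with a two-finger parallel gripper is mounted at the origin on a cart in front of the work surface, level with it; the furniture and walls round the work are solid. World frame = base frame: x ahead of the robot, y to its left, z up, the work surface at z = 0. Lengths are in m, angles in rad, forces in N, time in s.
With the tool pointing down it reaches from about 0.375 to 0.9 m from the base axis. Payload 3.1 kg.
Tool frame: the origin (TCP) lies midway between the tips of the shut fingers; the grasp point (between the pads) lies 19 mm behind it (manip.hold_point_z is the distance from the TCP to the grasp point, in m); x points along the fingers, y is the direction in which the jaws open and shut, and the axes are right-handed (so a half turn about x gives the same grasp; the last joint's range is limited). The gripper opens to 85 mm and grips with 20 to 120 N. Pads are 22 mm wide; open, the fingers measure 114 mm over their backs; the gripper's body (76 mm by 85 mm) begins 54 mm behind the grasp point. The pads swing forward as they close: fully open they stand 13 mm farther back than shut.
Start: joints at [1.052, 0.527, 1.433, -0, 1.181, -0.178], TCP at [0.208, 0.589, 0.231] pointing down, gripper open.
Joint ranges: [-3.08, 3.08], [-0.75, 2.2], [0.22, 2.44], [-1.43, 4.57], [0, 2.65], [-2.85, 2.85]. Speed limits (rad/s): [2.79, 2.79, 3.14, 3.14, 3.14, 3.14].

### API

Orientations are given as a unit quaternion [x, y, z, w].
In Python, from station import manip, snapshot gives the robot as it stands.
- The arm moves only by the shell command python3 -m crank 'ROWS' [FORCE]. ROWS is JSON, a list of rows, each a list of 5 numbers: the finger opening in m, from 0 to 0.0854, then the shift along the tool's x, y, z in m, then the turn about the tool's x in rad. In form: [[grip, tx, ty, tz, yaw], ...]. A call has 1 to 5 rows; each row shifts and turns the commanded pose from where the row before left it, along the tool's axes as they then stand; what a row does not reach is not made up. A row lasts 1/10 s, in which the tool goes at most 50 mm and 8.59 degrees, less where a joint would pass 70% of its speed; a pose out of reach is approached as far as the arm can. A call is refused whole if a number of a shift passes 0.05 or a number of a turn 0.15, either way. A call with a gripper value outside its range is refused whole. The fingers move at their own pace and stop on an object; FORCE is the grip in N (left out, the last holds). Time passes only in rows, so rows that do not move let the fingers close. It gives the time, the measured TCP pose, the force and the opening at its end, in the units of the state.
- manip.sense(): the state, without advancing time (a new reading comes with each control period).
- snapshot(name): name is "scene" or "top" or "wrist"; returns a dict with "image" (400x640x3 uint8, blue, green, red), "range_z" (400x640 float32, m along the optical axis (not along the pixel's ray), 0 where there is no reading), "vertical_fov" (degrees; the focal length in pixels is half the picture's height over the tangent of half this angle, whatever the lens; pixels are square), "cx", "cy" (the principal point, pixels), "extrinsics" (4x4, takes a point from world to camera coordinates); the wrist camera has in their place "T_tool_cam" (4x4, takes a point from camera to tool coordinates, whose origin is the TCP and whose axes are the tool frame's). Camera axes: x right, y up, looking along -z (the intrinsics and any distortion apply to the point x, -y, -z); pixel columns grow to the right and rows downward; lengths in m; the calibration is good to about 2 mm. A picture is of the moment at which its call begins: read the wrist's pose just before it.
- manip.sign_off(): hands the job in, once; it reports no verdict.
The state is a dict: "t": time; "q": joint angles; "qd": joint speeds; "tau": joint torques, N m; "tcp_pos": TCP position; "tool_rot": TCP orientation; "force": force on the tool from outside, world axes, zero at the start; "ft_torque": the same for the moment, N m; "finger_gap": opening from 0.0 (shut) to 1.0 (fully open).
Only numpy, scipy, OpenCV 4.12 (cv2) and the standard library are available. Lean on these libraries where they do the work, as an engineer would, in place of code of your own. Each camera call takes 0.05 s, during which the arm holds its last target.

## Working session

There is one attempt and no reset: what is moved stays moved. The work goes in short steps, Python scripts to look and compute and a shell command to move; the robot and the scene stay as the last step left them, time stands still between calls to the robot, and variables do not carry over. Pictures are saved under pics/ and viewed, and the job is handed in when it is done.

```bash
ls; mkdir -p pics; cat > h.py <<'E'
import numpy as np, cv2
from station import manip, snapshot
E
python3 - <<'E'
from h import *
s=manip.sense(); print({k:np.round(v,3).tolist() for k,v in s.items()}, manip.hold_point_z)
for n in ["scene","top","wrist"]:
    d=snapshot(n); cv2.imwrite(f"pics/{n}0.png",d["image"]); np.savez(f"/tmp/{n}0.npz",**d)
    print(n,d["vertical_fov"],d["cx"],d["cy"],[k for k in d])
    print(np.round(d.get("extrinsics",d.get("T_tool_cam")),3).tolist())
E
```

```text
pics
{'t': 0.0, 'q': [1.053, 0.528, 1.434, 0.0, 1.181, -0.178], 'qd': [0.001, -0.002, 0.0, 0.001, -0.0, 0.001], 'tau': [-0.001, -44.234, -17.803, -0.0, 0.008, 0.0], 'tcp_pos': [0.208, 0.589, 0.23], 'tool_rot': [0.119, 0.697, -0.12, 0.697], 'force': [-0.065, 0.011, -0.103], 'ft_torque': [-0.025, -0.017, -0.012], 'finger_gap': 0.998} 0.0187
scene 52.959561418640504 315.3809858114054 195.41058294043336 ['image', 'range_z', 'vertical_fov', 'cx', 'cy', 'extrinsics']
[[0.64, -0.768, -0.017, -0.289], [0.578, 0.467, 0.67, -0.38], [-0.506, -0.438, 0.743, -0.71], [0.0, 0.0, 0.0, 1.0]]
top 46.044532482127465 330.89622426131973 204.49424421717728 ['image', 'range_z', 'vertical_fov', 'cx', 'cy', 'extrinsics']
[[-0.018, -1.0, -0.015, 0.084], [0.992, -0.02, 0.128, -0.549], [-0.128, -0.013, 0.992, -1.272], [0.0, 0.0, 0.0, 1.0]]
wrist 64.37489107905267 317.0864405206796 200.91485918866172 ['image', 'range_z', 'vertical_fov', 'cx', 'cy', 'T_tool_cam']
[[0.001, 0.312, -0.95, -0.143], [1.0, -0.0, 0.001, -0.0], [-0.0, -0.95, -0.312, -0.08], [0.0, 0.0, 0.0, 1.0]]
```

View pics/scene0.png

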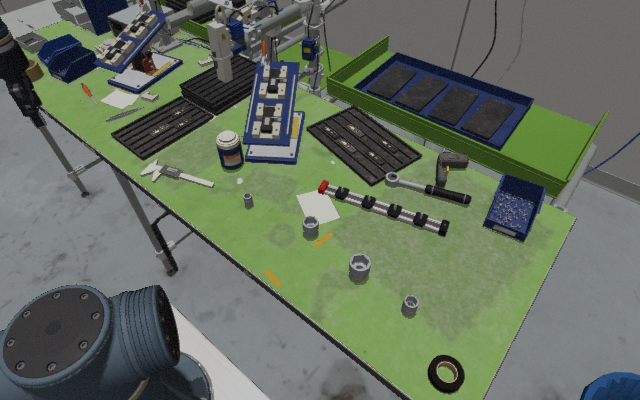

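View pics/top0.png

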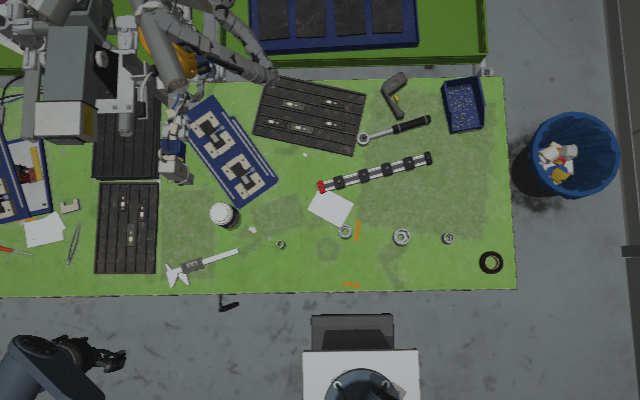

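View pics/wrist0.png

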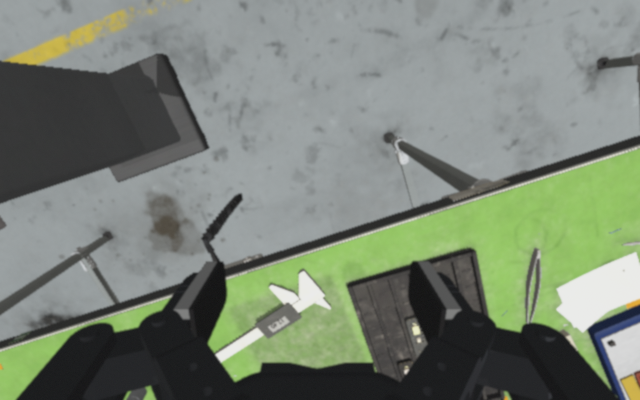

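The top view shows the sockets, left to right, at about (281,244) smallest, (345,231), (401,237) largest and (448,238). The rail runs from the red cap (321,187) to the black cap (429,158), so red is at the +y end. The bottle is at (225,214). I'll get coarse positions next.

```bash
cat >> h.py <<'E'
def cam(d,pose=None):
    H=d["image"].shape[0]; f=H/2/np.tan(np.radians(d["vertical_fov"])/2)
    if "extrinsics" in d: T=np.linalg.inv(d["extrinsics"])
    else:
        from scipy.spatial.transform import Rotation as R
        W=np.eye(4); W[:3,:3]=R.from_quat(pose["tool_rot"]).as_matrix(); W[:3,3]=pose["tcp_pos"]
        T=W@d["T_tool_cam"]
    return f,float(d["cx"]),float(d["cy"]),T
def ray(c,u,v,z):
    f,cx,cy,T=c
    r=T[:3,:3]@np.array([(u-cx)/f,-(v-cy)/f,-1.]); o=T[:3,3]
    return o+r*(z-o[2])/r[2]
def proj(c,p):
    f,cx,cy,T=c
    q=np.linalg.inv(T)@np.append(p,1); return np.array([cx+f*q[0]/-q[2],cy-f*q[1]/-q[2]])
def load(n): return dict(np.load(f"/tmp/{n}.npz"))
E
python3 - <<'E'
from h import *
d=load("top0"); c=cam(d)
for n,u,v,z in [("s281",281,244,.036),("s345",345,231,.04),("s401",401,237,.048),("s448",448,238,.04),("red",321,187,.023),("black",429,158,.023),("c",340,183,.018),("c",363,176,.018),("c",386,169,.018),("c",408,163,.018),("bottle",225,214,.097)]:
    print(n,np.round(ray(c,u,v,z),3))
im=d["image"][140:270,200:520]; cv2.imwrite("pics/topz.png",cv2.resize(im,(800,325),interpolation=cv2.INTER_CUBIC))
im=load("scene0")["image"][160:340,220:480]; cv2.imwrite("pics/scz.png",cv2.resize(im,(780,540),interpolation=cv2.INTER_CUBIC))
E
```

```text
s281 [0.444 0.213 0.036]
s345 [0.476 0.036 0.04 ]
s401 [ 0.456 -0.116  0.048]
s448 [ 0.451 -0.245  0.04 ]
red [0.603 0.101 0.023]
black [ 0.68  -0.206  0.023]
c [0.614 0.047 0.018]
c [ 0.633 -0.019  0.018]
c [ 0.651 -0.084  0.018]
c [ 0.668 -0.147  0.018]
bottle [0.523 0.354 0.097]
```

View pics/topz.png

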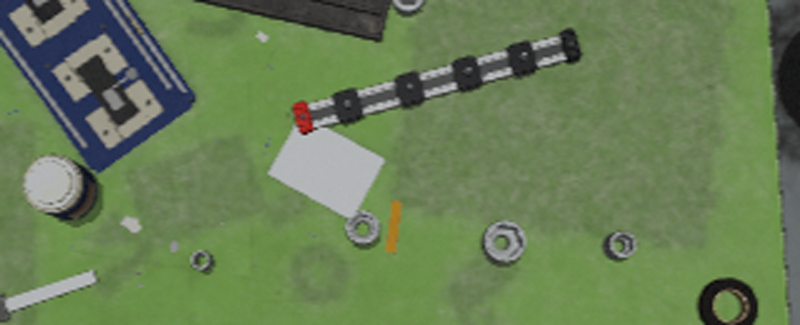

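View pics/scz.png

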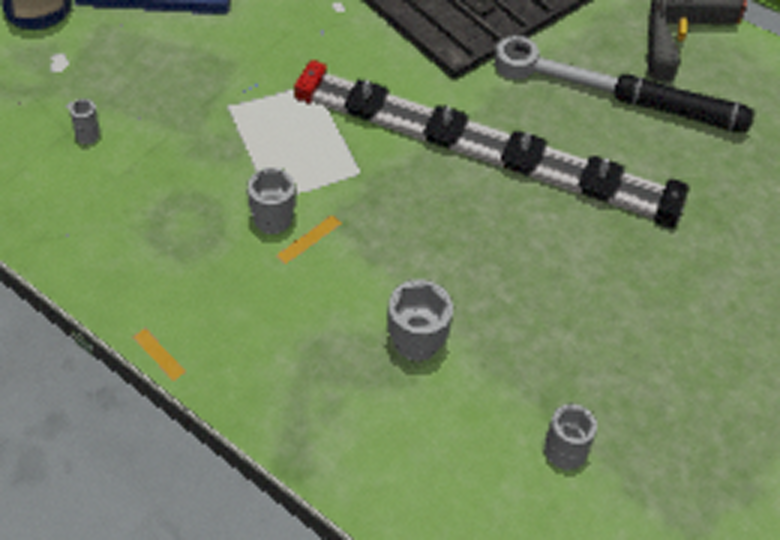

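The sizes by position are y=+0.213 → 1, y=+0.036 → 3, y=−0.116 → 4 and y=−0.245 → 2. I'll keep the jaws across the rail for all picks and places. A move helper comes next.

```bash
cat >> h.py <<'E'
from scipy.spatial.transform import Rotation as R
def rel(x,y,z,jaw=None):
    """report tool-axis shift to reach world TCP x,y,z (yaw about tool x first, then shift)"""
    s=manip.sense(); M=R.from_quat(s["tool_rot"]).as_matrix()
    print("t",round(s["t"],2),"tcp",np.round(s["tcp_pos"],4),"gap",round(s["finger_gap"]*.0854,4),"F",np.round(s["force"],1),"toolx",np.round(M[:,0],3),"jaw",np.round(np.degrees(np.arctan2(M[1,1],M[0,1])),2))
    a=0
    if jaw is not None:
        ty=M.T@np.array([np.cos(jaw),np.sin(jaw),0]); a=np.arctan2(ty[2],ty[1])
        if a>np.pi/2:a-=np.pi
        if a<-np.pi/2:a+=np.pi
        print("yaw",round(a,4)); M=M@R.from_rotvec([a,0,0]).as_matrix()
    print("shift after yaw",np.round(M.T@(np.array([x,y,z])-s["tcp_pos"]),4), "axes y,z",np.round(M[:,1:].T,2).tolist())
E
python3 - <<'E'
from h import *
rel(.444,.213,.2,np.arctan2(.268,.963))
E
```

```text
t 0.15 tcp [0.208  0.5888 0.2306] gap 0.0855 F [ 0.   1.2 -0.3] toolx [-0.001 -0.001 -1.   ] jaw 70.53
yaw 0.9596
shift after yaw [0.0309 0.1266 0.4252] axes y,z [[0.96, 0.27, -0.0], [0.27, -0.96, 0.0]]
```

```bash
python3 -m crank '[[0.085,0,0,0,0.137],[0.085,0,0,0,0.137],[0.085,0,0,0,0.137],[0.085,0,0,0,0.137],[0.085,0,0,0,0.137]]' && python3 -m crank '[[0.085,0,0,0,0.137],[0.085,0,0,0,0.137],[0.085,0.0,0.015,0.04,0],[0.085,0.0,0.015,0.045,0],[0.085,0.0,0.015,0.045,0]]' && python3 -m crank '[[0.085,0,0.015,0.045,0],[0.085,0,0.015,0.045,0],[0.085,0,0.015,0.045,0],[0.085,0.0,0.015,0.045,0],[0.085,0.0,0.015,0.045,0]]'
python3 - <<'E'
from h import *
rel(.444,.213,.13,np.arctan2(.268,.963))
E
```

```text
t: 0.65
tcp_pos: [0.2081, 0.589, 0.2309]
tool_rot: [0.348, 0.615, -0.349, 0.615]
force: [1.0, -0.1, 0.1]
finger_gap: 0.995
t: 1.15
tcp_pos: [0.2868, 0.475, 0.231]
tool_rot: [0.427, 0.563, -0.427, 0.564]
force: [1.0, 0.2, 1.3]
finger_gap: 0.992
t: 1.65
tcp_pos: [0.4199, 0.2778, 0.2313]
tool_rot: [0.428, 0.563, -0.428, 0.563]
force: [0.7, 0.5, -1.0]
finger_gap: 0.996
t 1.65 tcp [0.4199 0.2778 0.2313] gap 0.085 F [ 0.7  0.5 -1. ] toolx [-0. -0. -1.] jaw 15.59
yaw 0.0007
shift after yaw [0.1013 0.0059 0.0689] axes y,z [[0.96, 0.27, -0.0], [0.27, -0.96, -0.0]]
```

```bash
python3 -m crank '[[0.085,0.01,0.002,0.025,0],[0.085,0.03,0.002,0.024,0],[0.085,0.03,0.002,0.02,0],[0.085,0.03,0,0,0],[0.085,0,0,0,0]]'
python3 - <<'E'
from h import *
s=manip.sense(); d=snapshot("wrist"); cv2.imwrite("pics/w1.png",d["image"]); np.savez("/tmp/w1.npz",**d)
c=cam(d,s); print(proj(c,[.444,.213,.036]), proj(c,[.614,.047,.018]),c[0])
rel(.444,.213,.13)
E
```

```text
t: 2.15
tcp_pos: [0.441, 0.2133, 0.1282]
tool_rot: [0.426, 0.565, -0.43, 0.561]
force: [-0.9, 0.0, 0.2]
finger_gap: 0.997
[321.60612803 204.77194467] [436.18041416 387.26681567] 317.748994813181
t 2.2 tcp [0.4422 0.2141 0.1299] gap 0.0849 F [0.8 0.7 0. ] toolx [-0.005 -0.001 -1.   ] jaw 15.54
shift after yaw [-0.0001  0.0015  0.0015] axes y,z [[0.96, 0.27, -0.01], [0.27, -0.96, -0.0]]
```

View pics/w1.png

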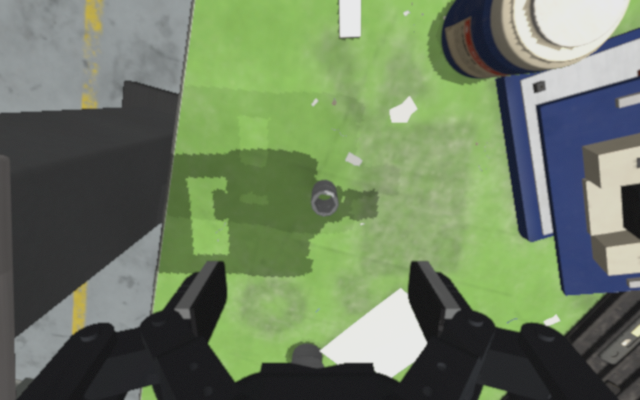

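The wrist view shows socket 1 upright, with its rim near (324,202). I'll measure it more precisely with a hue mask and a circle fit.

```bash
python3 - <<'E'
from h import *
s=manip.sense(); d=snapshot("wrist"); np.savez("/tmp/w2.npz",**d); c=cam(d,s)
im=d["image"][160:240,280:370]; cv2.imwrite("pics/w2z.png",cv2.resize(im,(720,640)[:2] and (630,560),interpolation=cv2.INTER_CUBIC))
for u,v in [(324,202),(325,203)]: print(ray(c,u,v,.036))
print(s["tcp_pos"], R.from_quat(s["tool_rot"]).as_matrix().round(3).tolist())
E
```

```text
[0.44688393 0.2160303  0.036     ]
[0.44786883 0.21544522 0.036     ]
[0.44218571 0.21408063 0.12993852] [[-0.005, 0.963, 0.268], [-0.001, 0.268, -0.963], [-1.0, -0.005, -0.0]]
```

View pics/w2z.png

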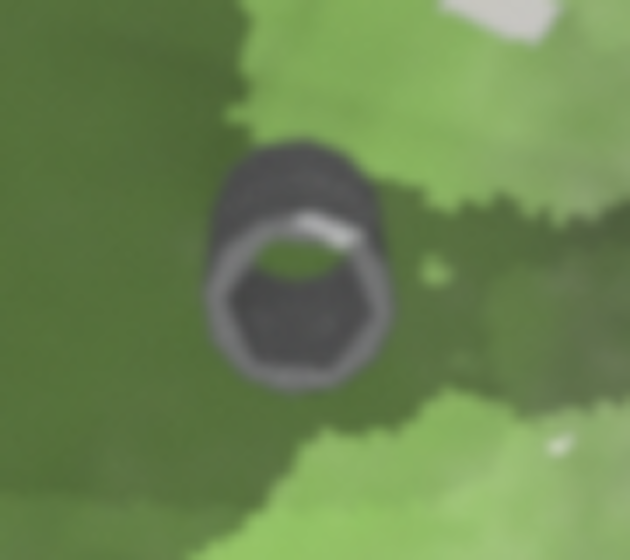

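```bash
python3 -m crank '[[0.06,0.045,0.0034,-0.0004,0],[0.06,0.045,0,0,0],[0.06,0.034,0,0,0],[0.06,0,0,0,0],[0.02,0,0,0,0]]' 40 && python3 -m crank '[[0.01,0,0,0,0],[0.01,0,0,0,0],[0.01,0,0,0,0],[0.01,0,0,0,0],[0.01,0,0,0,0]]' && python3 -m crank '[[0.01,-0.02,0,0,0],[0.01,-0.045,0,0,0],[0.01,-0.045,0,0,0],[0.01,-0.02,0,0,0],[0.01,0,0,0,0]]'
python3 - <<'E'
from h import *
rel(.614,.047,.13)
s=manip.sense(); d=snapshot("wrist"); cv2.imwrite("pics/w3.png",d["image"])
E
```

```text
t: 2.75
tcp_pos: [0.4475, 0.2167, 0.0084]
tool_rot: [0.428, 0.563, -0.427, 0.564]
force: [0.5, 0.3, -0.1]
finger_gap: 0.551
t: 3.25
tcp_pos: [0.4483, 0.2166, 0.0098]
tool_rot: [0.429, 0.562, -0.426, 0.564]
force: [0.2, 0.1, 6.0]
finger_gap: 0.242
t: 3.75
tcp_pos: [0.4493, 0.2167, 0.142]
tool_rot: [0.43, 0.561, -0.425, 0.566]
force: [0.1, 0.0, -1.0]
finger_gap: 0.242
t 3.75 tcp [0.4493 0.2167 0.142 ] gap 0.0207 F [ 0.1  0.  -1. ] toolx [ 0.01   0.002 -1.   ] jaw 15.6
shift after yaw [0.0133 0.1128 0.2078] axes y,z [[0.96, 0.27, 0.01], [0.27, -0.96, 0.0]]
```

View pics/w3.png

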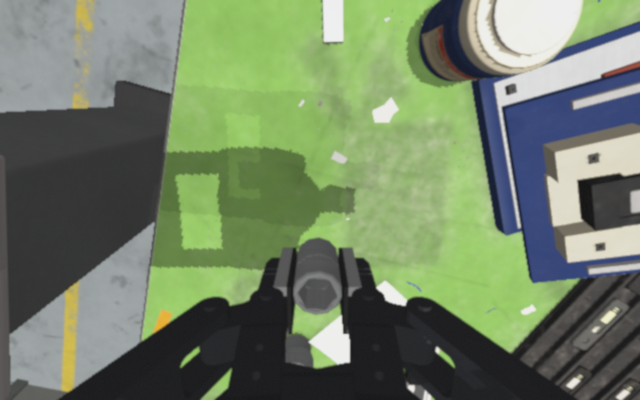

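```bash
python3 -m crank '[[0.01,-0.02,0.01,0.03,0],[0.01,-0.02,0.02,0.045,0],[0.01,-0.01,0.02,0.045,0],[0.01,0,0.02,0.045,0],[0.01,0,0.02,0.045,0]]' && python3 -m crank '[[0.01,0,0.02,0.045,0],[0.01,0,0.005,0.022,0],[0.01,0,0,0,0],[0.01,0,0,0,0],[0.01,0,0,0,0]]'
python3 - <<'E'
from h import *
rel(.633,-.02,.19)
s=manip.sense(); d=snapshot("wrist"); cv2.imwrite("pics/w4.png",d["image"]); np.savez("/tmp/w4.npz",**d)
import pickle; pickle.dump(s,open("/tmp/w4.pkl","wb"))
E
```

```text
t: 4.3
tcp_pos: [0.588, 0.0388, 0.1854]
tool_rot: [0.427, 0.564, -0.428, 0.563]
force: [1.4, 0.6, -0.7]
finger_gap: 0.239
t: 4.8
tcp_pos: [0.6281, -0.0159, 0.1852]
tool_rot: [0.427, 0.565, -0.428, 0.562]
force: [-0.0, 1.5, -0.1]
finger_gap: 0.238
t 4.8 tcp [ 0.6281 -0.0159  0.1852] gap 0.0203 F [-0.   1.5 -0.1] toolx [-0.003  0.001 -1.   ] jaw 15.65
shift after yaw [-0.0048  0.0036  0.0053] axes y,z [[0.96, 0.27, -0.0], [0.27, -0.96, -0.0]]
```

View pics/w4.png

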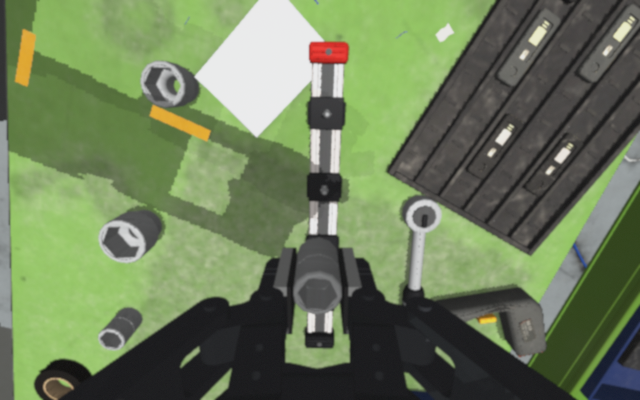

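The rail runs vertically in the wrist view: red cap (329,52), clip 1 (326,113), clip 2 (324,187), clip 3 partly hidden by the gripper, and black cap (319,340). I'll zoom in on the studs.

```bash
python3 - <<'E'
from h import *
import pickle
d=load("w4"); s=pickle.load(open("/tmp/w4.pkl","rb")); c=cam(d,s)
im=d["image"][85:215,285:365]; cv2.imwrite("pics/w4z.png",cv2.resize(im,(360,585),interpolation=cv2.INTER_CUBIC))
for n,p in dict(red=(329,52,.023),black=(319,341,.023),c1=(326,113,.018),c2=(324,187,.018),s3=(168,85,.044),s4=(124,240,.048),s2=(112,337,.04)).items(): print(n,np.round(ray(c,*p),4))
E
```

```text
red [0.6062 0.0991 0.023 ]
black [ 0.6824 -0.203   0.023 ]
c1 [0.6182 0.0487 0.018 ]
c2 [ 0.6364 -0.0213  0.018 ]
s3 [0.4829 0.0356 0.044 ]
s4 [ 0.4617 -0.1171  0.048 ]
s2 [ 0.455  -0.2459  0.04  ]
```

View pics/w4z.png

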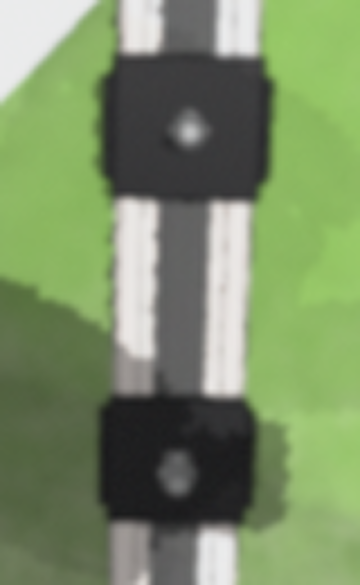

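```bash
cat >> h.py <<'E'
def toolray(d,u,v,x):
    "point in tool coords on plane tool-x = x"
    f,cx,cy,_=cam(dict(d,extrinsics=np.eye(4)))
    T=d["T_tool_cam"]; r=T[:3,:3]@np.array([(u-cx)/f,-(v-cy)/f,-1.]); o=T[:3,3]
    return o+r*(x-o[0])/r[0]
E
python3 - <<'E'
from h import *
import pickle
d=load("w4"); s=pickle.load(open("/tmp/w4.pkl","rb")); c=cam(d,s)
print("held",toolray(d,319.5,294,-.027).round(4))
z=s["tcp_pos"][2]
print("c1",toolray(d,327,113.9,z-.034).round(4),"c2",toolray(d,324.5,189.9,z-.030).round(4))
im=d["image"][220:340,260:380]; cv2.imwrite("pics/w4y.png",cv2.resize(im,(600,600),interpolation=cv2.INTER_CUBIC))
E
```

```text
held [-0.027   0.0012  0.0004]
c1 [ 0.1512  0.0089 -0.0645] c2 [0.1552 0.0073 0.0074]
```

View pics/w4y.png

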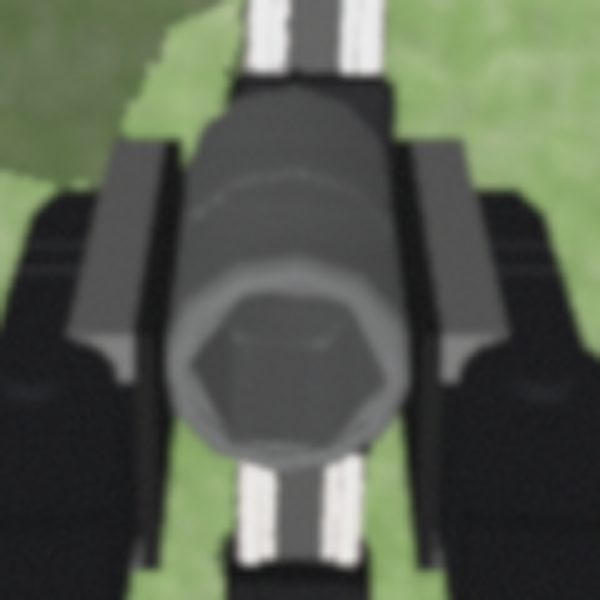

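```bash
python3 -m crank '[[0.01,0,0.005,-0.035,0],[0.01,0.02,0.0036,-0.0295,0],[0.01,0.045,0,0,0],[0.01,0.035,0,0,0],[0.01,0,0,0,0]]'
python3 - <<'E'
from h import *
rel(.619,.0483,.0275)
s=manip.sense(); d=snapshot("wrist"); cv2.imwrite("pics/w5.png",d["image"]); np.savez("/tmp/w5.npz",**d)
d=snapshot("scene"); cv2.imwrite("pics/s5.png",cv2.resize(d["image"][130:270,270:480],(840,560)[:2] and (780,520)))
E
```

```text
t: 5.35
tcp_pos: [0.6157, 0.0492, 0.0816]
tool_rot: [0.425, 0.567, -0.429, 0.56]
force: [-1.1, 0.0, -0.5]
finger_gap: 0.239
t 5.35 tcp [0.6157 0.0492 0.0816] gap 0.0204 F [-1.1  0.  -0.5] toolx [-0.012  0.001 -1.   ] jaw 15.73
shift after yaw [0.054  0.0036 0.002 ] axes y,z [[0.96, 0.27, -0.01], [0.27, -0.96, -0.0]]
```

View pics/w5.png

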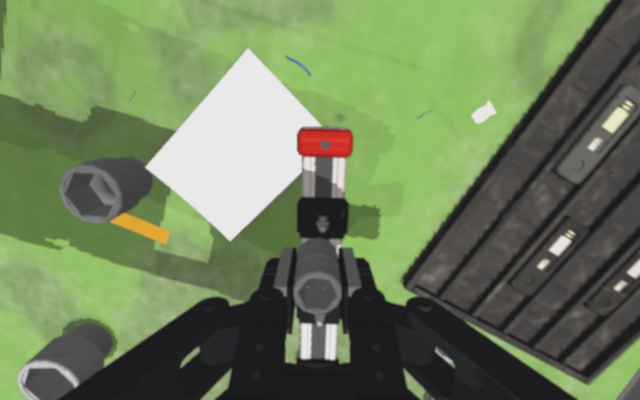

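View pics/s5.png

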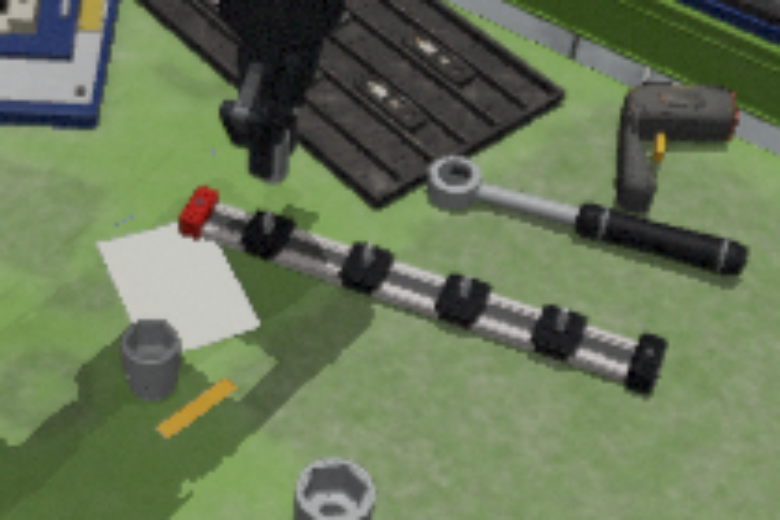

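The stud of clip 1 is visible at about (322,222), just beyond the held socket. I'll settle first and then measure the remaining offset.

```bash
python3 -m crank '[[0.01,0,0,0,0],[0.01,0,0,0,0]]'
python3 - <<'E'
from h import *
rel(.619,.0483,.0275)
s=manip.sense(); d=snapshot("wrist"); np.savez("/tmp/w6.npz",**d)
cv2.imwrite("pics/w6.png",cv2.resize(d["image"][190:330,270:370],(500,700)[:2] and (430,600),interpolation=cv2.INTER_CUBIC))
E
```

```text
t: 5.65
tcp_pos: [0.6225, 0.0468, 0.0885]
tool_rot: [0.428, 0.562, -0.427, 0.565]
force: [0.1, 0.4, -0.5]
finger_gap: 0.241
t 5.65 tcp [0.6225 0.0468 0.0885] gap 0.0206 F [ 0.1  0.4 -0.5] toolx [ 0.005 -0.    -1.   ] jaw 15.58
shift after yaw [ 0.061  -0.0032 -0.0025] axes y,z [[0.96, 0.27, 0.0], [0.27, -0.96, 0.0]]
```

View pics/w6.png

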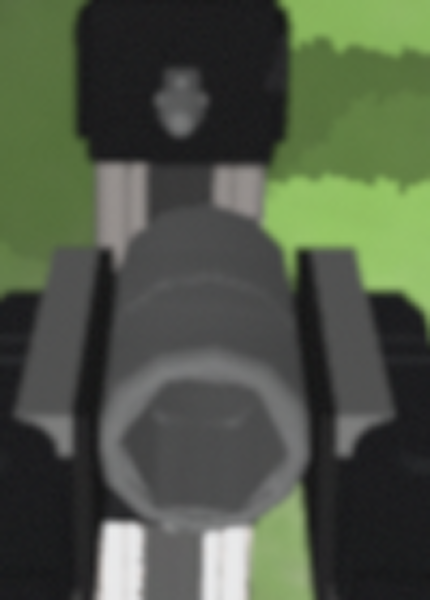

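```bash
python3 - <<'E'
from h import *
d=load("w6")
print("tip",toolray(d,312,220,.0515).round(4),"base",toolray(d,312.5,207,.0705).round(4),"held",toolray(d,270+204/4.29,190+443/4.29,-.027).round(4),toolray(d,270+202/4.29,190+240/4.29,.01).round(4))
E
```

```text
tip [ 0.0515 -0.0032 -0.0022] base [ 0.0705 -0.0032 -0.0046] held [-0.027   0.0004  0.    ] [ 0.01    0.0001 -0.0039]
```

```bash
python3 -m crank '[[0.01,0,-0.0034,-0.003,0],[0.01,0.015,0,0,0],[0.01,0.015,0,0,0],[0.01,0,0,0,0],[0.01,0,0,0,0]]'
python3 - <<'E'
from h import *
rel(.619,.0483,.0275)
s=manip.sense(); d=snapshot("wrist"); np.savez("/tmp/w6.npz",**d)
cv2.imwrite("pics/w7.png",cv2.resize(d["image"][190:330,270:370],(500,700)[:2] and (430,600),interpolation=cv2.INTER_CUBIC))
E
```

```text
t: 6.2
tcp_pos: [0.616, 0.0489, 0.0547]
tool_rot: [0.427, 0.564, -0.428, 0.562]
force: [0.1, -0.7, -0.9]
finger_gap: 0.239
t 6.2 tcp [0.616  0.0489 0.0547] gap 0.0204 F [ 0.1 -0.7 -0.9] toolx [-0.003  0.    -1.   ] jaw 15.58
shift after yaw [0.0272 0.0028 0.0014] axes y,z [[0.96, 0.27, -0.0], [0.27, -0.96, -0.0]]
```

View pics/w7.png

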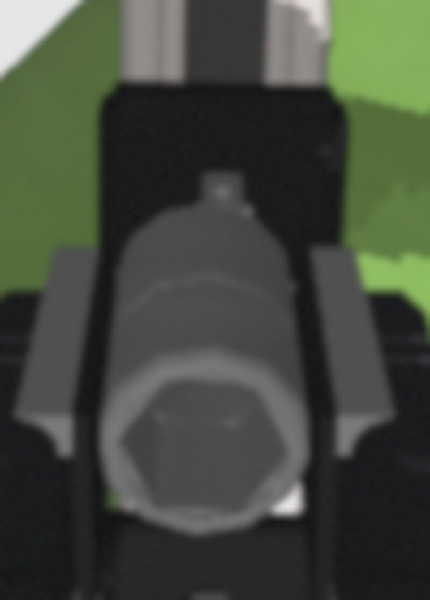

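```bash
for i in 1 2 3; do python3 -m crank '[[0.01,0,0,0,0],[0.01,0,0,0,0]]' | grep tcp; done
python3 - <<'E'
from h import *
rel(.619,.0483,.0275)
d=snapshot("wrist"); np.savez("/tmp/w6.npz",**d)
cv2.imwrite("pics/w8.png",cv2.resize(d["image"][190:330,270:370],(500,700)[:2] and (430,600),interpolation=cv2.INTER_CUBIC))
E
```

```text
tcp_pos: [0.6172, 0.0489, 0.0564]
tcp_pos: [0.6169, 0.0489, 0.0564]
tcp_pos: [0.6168, 0.0489, 0.0562]
t 6.85 tcp [0.6168 0.0489 0.0562] gap 0.0207 F [ 0.4  0.2 -0.4] toolx [ 0. -0. -1.] jaw 15.59
shift after yaw [0.0287 0.0019 0.0012] axes y,z [[0.96, 0.27, 0.0], [0.27, -0.96, 0.0]]
```

View pics/w8.png

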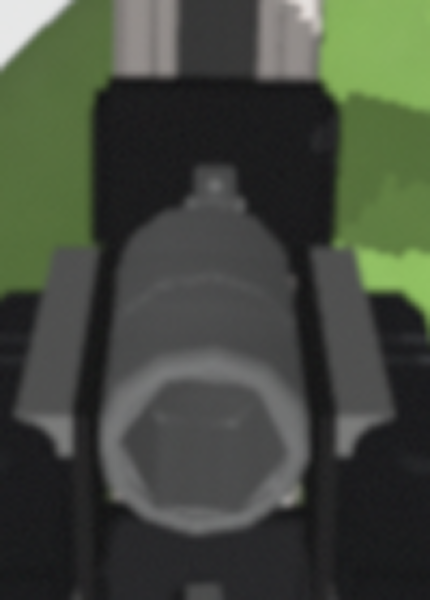

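```bash
python3 - <<'E'
from h import *
d=load("w6")
print("base",toolray(d,319.9,229.6,.0382).round(4),toolray(d,319.9,231,.0382).round(4))
E
python3 -m crank '[[0.01,0.015,0.0015,0,0],[0.01,0.01,0,0,0],[0.01,0,0,0,0],[0.01,0,0,0,0],[0.01,0,0,0,0]]'
```

```text
base [ 0.0382  0.0019 -0.0012] [ 0.0382  0.0019 -0.0002]
t: 7.4
tcp_pos: [0.6183, 0.0493, 0.031]
tool_rot: [0.428, 0.563, -0.428, 0.563]
force: [-0.0, -0.5, -1.1]
finger_gap: 0.243
```

```bash
python3 -m crank '[[0.01,0.002,0,0,0],[0.01,0.001,0,0,0],[0.01,0,0,0,0],[0.01,0,0,0,0]]'; python3 -m crank '[[0.01,0.001,0,0,0],[0.01,0,0,0,0],[0.01,0,0,0,0]]'
```

```text
t: 7.8
tcp_pos: [0.6182, 0.0493, 0.0282]
tool_rot: [0.428, 0.563, -0.428, 0.563]
force: [-0.4, -0.1, -1.4]
finger_gap: 0.246
t: 8.1
tcp_pos: [0.6184, 0.0493, 0.0279]
tool_rot: [0.428, 0.563, -0.427, 0.563]
force: [-1.9, -0.1, 5.4]
finger_gap: 0.245
```

```bash
python3 -m crank '[[0.03,0,0,0,0],[0.04,0,0,0,0],[0.06,0,0,0,0],[0.06,-0.02,0,0,0],[0.06,-0.045,0,0,0]]'; python3 -m crank '[[0.06,-0.045,0,0,0],[0.06,-0.045,0,0,0],[0.06,0,0,0,0],[0.06,0,0,0,0],[0.06,0,0,0,0]]'
python3 - <<'E'
from h import *
rel(.455,-.245,.13)
d=snapshot("wrist"); np.savez("/tmp/w9.npz",**d); cv2.imwrite("pics/w9.png",d["image"])
E
```

```text
t: 8.6
tcp_pos: [0.615, 0.0495, 0.0887]
tool_rot: [0.426, 0.566, -0.429, 0.56]
force: [0.7, -0.1, 0.3]
finger_gap: 0.7
t: 9.1
tcp_pos: [0.617, 0.0494, 0.1807]
tool_rot: [0.427, 0.564, -0.428, 0.562]
force: [0.0, -0.2, 0.2]
finger_gap: 0.702
t 9.1 tcp [0.617  0.0494 0.1807] gap 0.0599 F [ 0.  -0.2  0.2] toolx [-0.003  0.    -1.   ] jaw 15.59
shift after yaw [ 0.0511 -0.235   0.2401] axes y,z [[0.96, 0.27, -0.0], [0.27, -0.96, -0.0]]
```

View pics/w9.png

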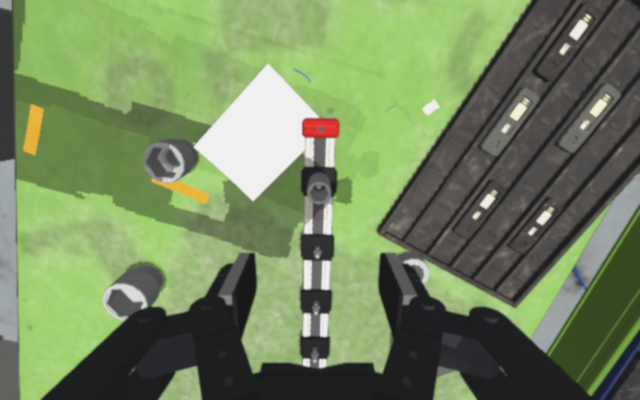

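Socket 1 is standing on clip 1 at (318,190), and the studs of clips 2–4 are at about (316,250), (315,305) and (315,352). Socket 2 is next.

```bash
python3 -m crank '[[0.06,0,-0.035,0.035,0],[0.06,0.0,-0.035,0.035,0],[0.06,0,-0.035,0.035,0],[0.06,0,-0.035,0.035,0],[0.06,0.01,-0.035,0.035,0]]'; python3 -m crank '[[0.06,0.02,-0.035,0.035,0],[0.06,0.02,-0.02,0.025,0],[0.06,0,0,0,0],[0.06,0,0,0,0],[0.06,0,0,0,0]]'
python3 - <<'E'
from h import *
rel(.455,-.245,.13)
d=snapshot("wrist"); np.savez("/tmp/w10.npz",**d); cv2.imwrite("pics/w10.png",d["image"])
im=load("w9")["image"][160:375,280:350];cv2.imwrite("pics/w9z.png",cv2.resize(im,(195,600),interpolation=cv2.INTER_CUBIC))
E
```

```text
t: 9.65
tcp_pos: [0.4958, -0.1672, 0.1714]
tool_rot: [0.427, 0.563, -0.427, 0.563]
force: [0.7, 0.6, -0.7]
finger_gap: 0.699
t: 10.15
tcp_pos: [0.4617, -0.2346, 0.133]
tool_rot: [0.427, 0.564, -0.427, 0.563]
force: [-0.7, -0.2, 0.2]
finger_gap: 0.701
t 10.15 tcp [ 0.4617 -0.2346  0.133 ] gap 0.0599 F [-0.7 -0.2  0.2] toolx [-0.001  0.001 -1.   ] jaw 15.63
shift after yaw [ 0.003  -0.0092  0.0082] axes y,z [[0.96, 0.27, -0.0], [0.27, -0.96, -0.0]]
```

View pics/w10.png

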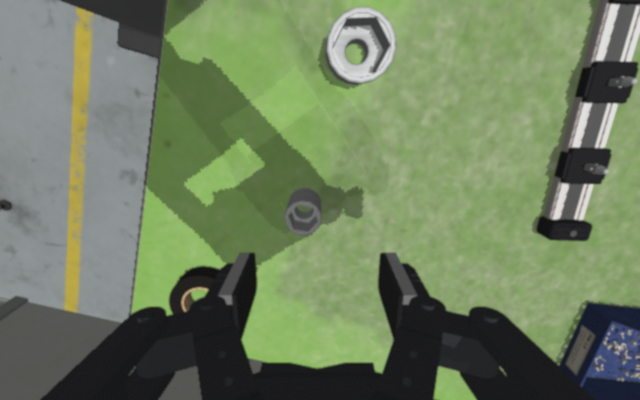

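View pics/w9z.png

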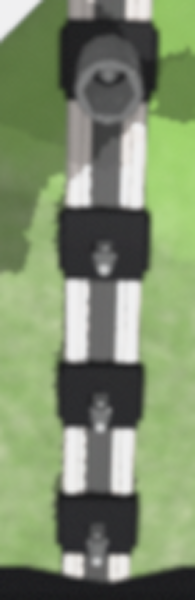

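```bash
python3 - <<'E'
from h import *
d=load("w10"); im=d["image"][175:255,265:345]; cv2.imwrite("pics/w10z.png",cv2.resize(im,(560,560),interpolation=cv2.INTER_CUBIC))
print(toolray(d,222,290,.13-.02))
d=load("w9"); 
for v in (105,): print(toolray(d,280+v/2.79,160+90/2.79,.1807-.054))
for n,u,v in [(2,105,245),(3,100,400),(4,97,535)]:
    p=toolray(d,280+u/2.79,160+v/2.79,.1807-.018); print(n,p.round(4))
E
```

```text
[ 0.11       -0.08774334  0.09046066]
[0.1267     0.00056086 0.0012387 ]
2 [0.1627 0.0006 0.0737]
3 [ 0.1627 -0.0014  0.1434]
4 [ 0.1627 -0.0027  0.2118]
```

View pics/w10z.png

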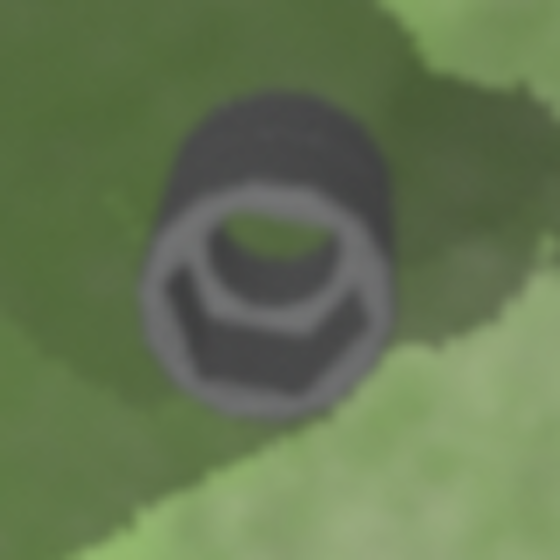

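```bash
python3 - <<'E'
from h import *
d=load("w10"); print(toolray(d,303.1,218.1,.093).round(4))
a=np.array([.963,.269]);b=np.array([.269,-.963]);p=np.array([.617,.0494])
for y,z in [(.0006,.0737),(-.0014,.1434),(-.0027,.2118)]: print((p+a*y+b*z).round(4))
rel(.455,-.245,.008)
E
```

```text
[ 0.093  -0.011   0.0126]
[ 0.6374 -0.0214]
[ 0.6542 -0.0891]
[ 0.6714 -0.1553]
t 10.2 tcp [ 0.462  -0.2345  0.1334] gap 0.0598 F [ 1.   0.5 -0.4] toolx [-0.  0. -1.] jaw 15.68
shift after yaw [ 0.1254 -0.0096  0.0083] axes y,z [[0.96, 0.27, -0.0], [0.27, -0.96, -0.0]]
```

```bash
python3 -m crank '[[0.06,0.01,-0.011,0.0126,0],[0.06,0.04,0,0,0],[0.06,0.04,0,0,0],[0.06,0.025,0,0,0],[0.06,0.008,0,0,0]]' && python3 -m crank '[[0.06,0,0,0,0],[0.06,0,0,0,0],[0.02,0,0,0,0],[0.015,0,0,0,0],[0.015,0,0,0,0]]' 50 && python3 -m crank '[[0.015,0,0,0,0],[0.015,0,0,0,0],[0.015,0,0,0,0]]'
python3 - <<'E'
from h import *
rel(.455,-.245,.008)
E
```

```text
t: 10.7
tcp_pos: [0.454, -0.2486, 0.0086]
tool_rot: [0.427, 0.565, -0.427, 0.562]
force: [-0.2, 0.8, 0.2]
finger_gap: 0.701
t: 11.2
tcp_pos: [0.4551, -0.2513, 0.012]
tool_rot: [0.428, 0.562, -0.428, 0.564]
force: [0.4, 1.5, 6.2]
finger_gap: 0.337
t: 11.5
tcp_pos: [0.4551, -0.2513, 0.012]
tool_rot: [0.428, 0.562, -0.428, 0.564]
force: [0.1, 0.8, 5.1]
finger_gap: 0.336
t 11.5 tcp [ 0.4551 -0.2513  0.012 ] gap 0.0287 F [0.1 0.8 5.1] toolx [ 0.002 -0.002 -1.   ] jaw 15.58
shift after yaw [ 0.004   0.0016 -0.0061] axes y,z [[0.96, 0.27, 0.0], [0.27, -0.96, 0.0]]
```

```bash
python3 -m crank '[[0.015,-0.02,0,0,0],[0.015,-0.04,0,0,0],[0.015,-0.03,0.01,-0.007,0],[0.015,-0.01,0.028,-0.02,0],[0.015,0,0.028,-0.02,0]]' && python3 -m crank '[[0.015,0,0.028,-0.02,0],[0.015,0,0.028,-0.02,0],[0.015,0,0.028,-0.02,0],[0.015,0,0.028,-0.02,0],[0.015,0,0.028,-0.02,0]]' && python3 -m crank '[[0.015,0,0.023,-0.02,0],[0.015,0,0.008,-0.005,0],[0.015,0,0,0,0],[0.015,0,0,0,0],[0.015,0,0,0,0]]'
python3 - <<'E'
from h import *
rel(.6374,-.0214,.09)
E
```

```text
t: 12.0
tcp_pos: [0.507, -0.1885, 0.1135]
tool_rot: [0.428, 0.561, -0.428, 0.565]
force: [1.4, -0.2, -1.9]
finger_gap: 0.335
t: 12.5
tcp_pos: [0.6139, -0.0526, 0.111]
tool_rot: [0.428, 0.563, -0.428, 0.563]
force: [0.2, -0.0, -2.2]
finger_gap: 0.337
t: 13.0
tcp_pos: [0.6355, -0.0226, 0.1104]
tool_rot: [0.428, 0.563, -0.428, 0.563]
force: [0.2, -0.8, -0.9]
finger_gap: 0.335
t 13.0 tcp [ 0.6355 -0.0226  0.1104] gap 0.0286 F [ 0.2 -0.8 -0.9] toolx [-0.001 -0.    -1.   ] jaw 15.5
shift after yaw [ 0.0204  0.0022 -0.0007] axes y,z [[0.96, 0.27, -0.0], [0.27, -0.96, -0.0]]
```

```bash
python3 -m crank '[[0.015,0.02,0.002,-0.001,0],[0.015,0,0,0,0],[0.015,0,0,0,0],[0.015,0,0,0,0]]'
python3 - <<'E'
from h import *
rel(.6374,-.0214,.09)
d=snapshot("wrist"); np.savez("/tmp/w11.npz",**d); cv2.imwrite("pics/w11.png",cv2.resize(d["image"][150:350,250:390],(420,600),interpolation=cv2.INTER_CUBIC))
E
```

```text
t: 13.4
tcp_pos: [0.6382, -0.0206, 0.091]
tool_rot: [0.428, 0.563, -0.428, 0.563]
force: [-0.2, -0.4, -0.5]
finger_gap: 0.336
t 13.4 tcp [ 0.6382 -0.0206  0.091 ] gap 0.0287 F [-0.2 -0.4 -0.5] toolx [ 0.001 -0.    -1.   ] jaw 15.54
shift after yaw [ 0.001  -0.001   0.0006] axes y,z [[0.96, 0.27, 0.0], [0.27, -0.96, 0.0]]
```

View pics/w11.png

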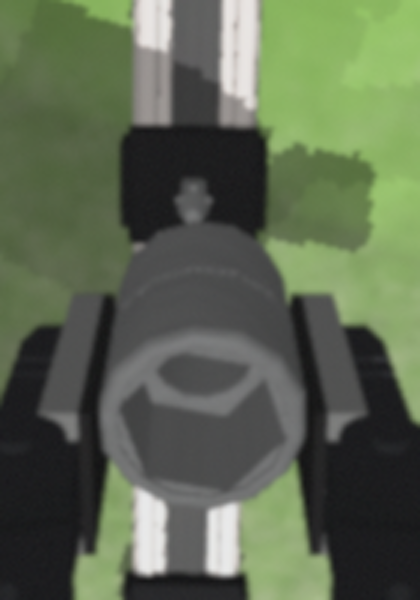

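```bash
python3 - <<'E'
from h import *
d=load("w11")
print("tip",toolray(d,314.7,219,.054).round(4),"base",toolray(d,314.4,211.3,.073).round(4),"held",toolray(d,250+202/3,150+420/3,-.028).round(4))
E
```

```text
tip [ 0.054  -0.0015 -0.002 ] base [ 0.073  -0.0018 -0.0005] held [-0.028   0.0003 -0.0023]
```

```bash
python3 -m crank '[[0.015,0.015,-0.0018,0.001,0],[0.015,0.015,0,0,0],[0.015,0.01,0,0,0],[0.015,0,0,0,0],[0.015,0,0,0,0]]'
python3 - <<'E'
from h import *
rel(.6374,-.0214,.03)
d=snapshot("wrist"); np.savez("/tmp/w12.npz",**d); cv2.imwrite("pics/w12.png",cv2.resize(d["image"][150:350,250:390],(420,600),interpolation=cv2.INTER_CUBIC))
E
```

```text
t: 13.95
tcp_pos: [0.6366, -0.0213, 0.0501]
tool_rot: [0.427, 0.563, -0.428, 0.563]
force: [0.3, -0.5, -1.6]
finger_gap: 0.337
t 13.95 tcp [ 0.6366 -0.0213  0.0501] gap 0.0288 F [ 0.3 -0.5 -1.6] toolx [-0.001  0.    -1.   ] jaw 15.59
shift after yaw [0.0201 0.0007 0.0003] axes y,z [[0.96, 0.27, -0.0], [0.27, -0.96, -0.0]]
```

View pics/w12.png

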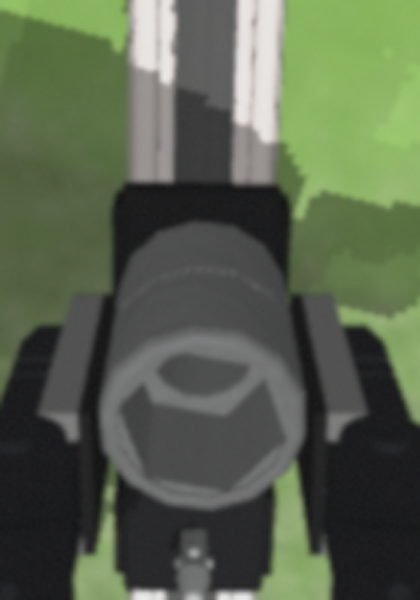

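```bash
python3 -m crank '[[0.015,0.008,0,0,0],[0.015,0.008,0,0,0],[0.015,0,0,0,0],[0.015,0,0,0,0],[0.015,0,0,0,0]]';python3 -m crank '[[0.015,0.002,0,0,0],[0.015,0.001,0,0,0],[0.015,0,0,0,0],[0.015,0,0,0,0]]';python3 -m crank '[[0.015,0.001,0,0,0],[0.015,0,0,0,0],[0.015,0,0,0,0]]'
```

```text
t: 14.5
tcp_pos: [0.6368, -0.0214, 0.0345]
tool_rot: [0.428, 0.563, -0.428, 0.563]
force: [0.7, 0.3, -1.0]
finger_gap: 0.336
t: 14.9
tcp_pos: [0.6367, -0.0214, 0.0315]
tool_rot: [0.428, 0.563, -0.428, 0.563]
force: [-0.1, 0.2, -0.5]
finger_gap: 0.337
t: 15.2
tcp_pos: [0.6366, -0.0214, 0.0304]
tool_rot: [0.428, 0.563, -0.428, 0.563]
force: [0.4, -1.3, -1.2]
finger_gap: 0.339
```

```bash
python3 -m crank '[[0.015,0.001,0,0,0],[0.015,0.0005,0,0,0],[0.015,0,0,0,0],[0.015,0,0,0,0]]'
```

```text
t: 15.6
tcp_pos: [0.6368, -0.0213, 0.03]
tool_rot: [0.428, 0.563, -0.428, 0.563]
force: [-1.5, 0.8, 4.8]
finger_gap: 0.338
```

```bash
python3 -m crank '[[0.035,0,0,0,0],[0.045,0,0,0,0],[0.065,0,0,0,0],[0.07,-0.02,0,0,0],[0.07,-0.045,0,0,0]]'; python3 -m crank '[[0.07,-0.045,0,0,0],[0.07,-0.02,-0.033,-0.024,0],[0.07,0,-0.035,-0.024,0],[0.07,0,-0.035,-0.024,0],[0.07,0,-0.03,-0.024,0]]'; python3 -m crank '[[0.07,0,0,0,0],[0.07,0,0,0,0],[0.07,0,0,0,0],[0.07,0,0,0,0]]'
python3 - <<'E'
from h import *
rel(.4829,.0356,.14)
d=snapshot("wrist"); np.savez("/tmp/w13.npz",**d); cv2.imwrite("pics/w13.png",d["image"])
d=snapshot("scene"); cv2.imwrite("pics/s13.png",cv2.resize(d["image"][130:270,270:480],(780,520)))
E
```

```text
t: 16.1
tcp_pos: [0.6334, -0.0208, 0.0904]
tool_rot: [0.426, 0.566, -0.429, 0.56]
force: [-0.5, 0.1, 0.2]
finger_gap: 0.822
t: 16.6
tcp_pos: [0.4806, 0.0358, 0.1592]
tool_rot: [0.428, 0.563, -0.428, 0.563]
force: [0.1, -0.1, -0.3]
finger_gap: 0.822
t: 17.0
tcp_pos: [0.4845, 0.0348, 0.159]
tool_rot: [0.428, 0.562, -0.427, 0.564]
force: [0.7, -0.8, -0.3]
finger_gap: 0.819
t 17.0 tcp [0.4845 0.0348 0.159 ] gap 0.07 F [ 0.7 -0.8 -0.3] toolx [ 0.002 -0.    -1.   ] jaw 15.56
shift after yaw [ 0.019  -0.0013 -0.0012] axes y,z [[0.96, 0.27, 0.0], [0.27, -0.96, 0.0]]
```

View pics/w13.png

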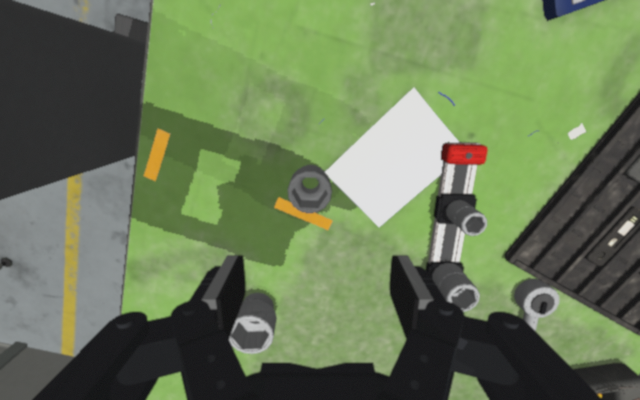

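View pics/s13.png

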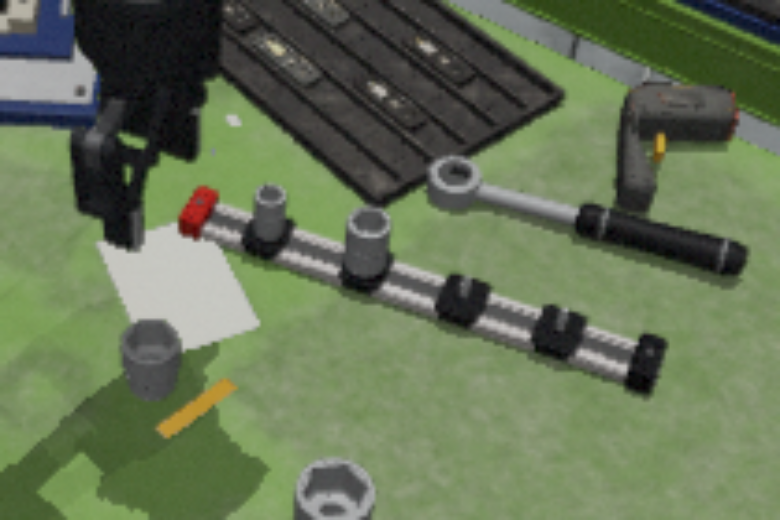

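Sockets 1 and 2 are seated upright. Socket 3 shows at about (309,190) in the wrist view, so I'll zoom in on it.

```bash
python3 - <<'E'
from h import *
d=load("w13"); im=d["image"][150:230,270:350]; cv2.imwrite("pics/w13z.png",cv2.resize(im,(560,560),interpolation=cv2.INTER_CUBIC))
E
```

```text
(no output)
```

View pics/w13z.png

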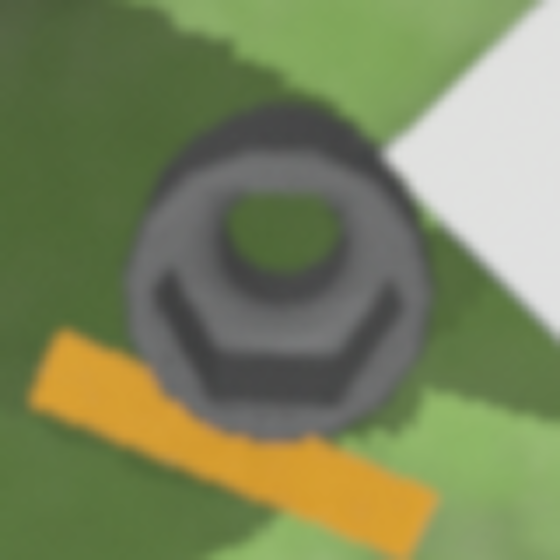

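```bash
python3 - <<'E'
from h import *
print(toolray(load("w13"),309.7,192.1,.115).round(4))
rel(.4829,.0356,.014)
E
```

```text
[ 0.115  -0.0062 -0.0024]
t 17.1 tcp [0.4839 0.0349 0.1588] gap 0.0701 F [0.4 0.8 0.2] toolx [ 0.001 -0.    -1.   ] jaw 15.55
shift after yaw [ 0.1448 -0.0009 -0.001 ] axes y,z [[0.96, 0.27, 0.0], [0.27, -0.96, 0.0]]
```

```bash
python3 -m crank '[[0.07,0.02,-0.006,-0.002,0],[0.07,0.04,0,0,0],[0.07,0.04,0,0,0],[0.07,0.03,0,0,0],[0.07,0.01,0,0,0]]' && python3 -m crank '[[0.07,0.003,0,0,0],[0.07,0,0,0,0],[0.07,0,0,0,0]]'
python3 - <<'E'
from h import *
rel(.478,.0345,.014)
d=snapshot("wrist"); cv2.imwrite("pics/w14.png",d["image"])
E
```

```text
t: 17.6
tcp_pos: [0.4753, 0.0356, 0.0162]
tool_rot: [0.427, 0.565, -0.429, 0.562]
force: [-0.2, -0.2, 0.2]
finger_gap: 0.82
t: 17.9
tcp_pos: [0.4775, 0.0355, 0.0171]
tool_rot: [0.428, 0.562, -0.427, 0.564]
force: [0.3, -0.2, -0.0]
finger_gap: 0.811
t 17.9 tcp [0.4775 0.0355 0.0171] gap 0.0693 F [ 0.3 -0.2 -0. ] toolx [ 0.003 -0.    -1.   ] jaw 15.59
shift after yaw [0.0031 0.0002 0.0011] axes y,z [[0.96, 0.27, 0.0], [0.27, -0.96, 0.0]]
```

View pics/w14.png

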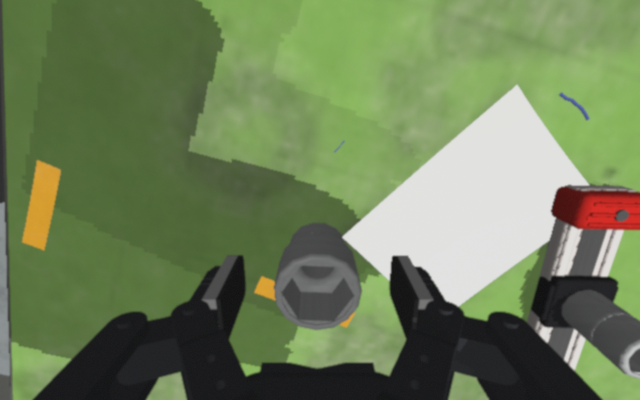

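```bash
python3 -m crank '[[0.07,0.003,0,0.001,0],[0.03,0,0,0,0],[0.022,0,0,0,0],[0.022,0,0,0,0],[0.022,0,0,0,0]]' 60 && python3 -m crank '[[0.022,0,0,0,0],[0.022,0,0,0,0],[0.022,0,0,0,0],[0.022,0,0,0,0]]' && python3 -m crank '[[0.022,-0.02,0,0,0],[0.022,-0.04,0,0,0],[0.022,-0.04,0,0,0],[0.022,0,0,0,0],[0.022,0,0,0,0]]'
python3 - <<'E'
from h import *
rel(.6542,-.0891,.12)
d=snapshot("wrist"); cv2.imwrite("pics/w15.png",d["image"]); np.savez("/tmp/w15.npz",**d)
E
```

```text
t: 18.45
tcp_pos: [0.477, 0.0347, 0.0136]
tool_rot: [0.428, 0.563, -0.427, 0.564]
force: [-0.6, -0.4, 6.7]
finger_gap: 0.427
t: 18.85
tcp_pos: [0.477, 0.0347, 0.0136]
tool_rot: [0.428, 0.563, -0.427, 0.564]
force: [-0.5, -1.2, 5.6]
finger_gap: 0.432
t: 19.35
tcp_pos: [0.4768, 0.0347, 0.1134]
tool_rot: [0.428, 0.563, -0.427, 0.564]
force: [0.6, 0.1, -2.0]
finger_gap: 0.426
t 19.35 tcp [0.4768 0.0347 0.1134] gap 0.0364 F [ 0.6  0.1 -2. ] toolx [ 0.002 -0.    -1.   ] jaw 15.59
shift after yaw [-0.0063  0.1376  0.167 ] axes y,z [[0.96, 0.27, 0.0], [0.27, -0.96, 0.0]]
```

View pics/w15.png

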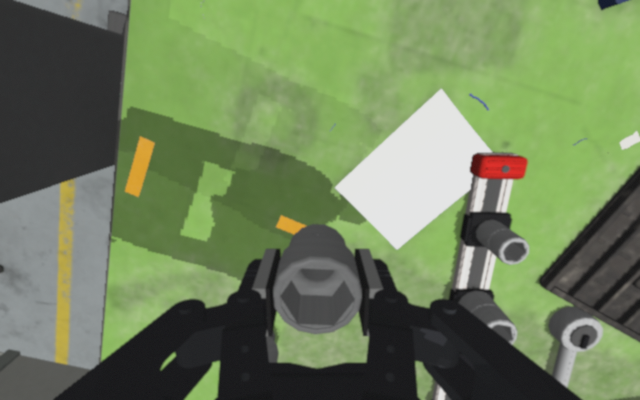

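```bash
python3 -m crank '[[0.022,-0.01,0.005,0.03,0],[0.022,-0.01,0.015,0.035,0],[0.022,0,0.025,0.035,0],[0.022,0,0.03,0.03,0],[0.022,0,0.03,0.02,0]]' && python3 -m crank '[[0.022,0,0.025,0.014,0],[0.022,0,0.008,0.003,0],[0.022,0.015,0,0,0],[0.022,0.015,0,0,0],[0.022,0,0,0,0]]'&& python3 -m crank '[[0.022,0,0,0,0],[0.022,0,0,0,0],[0.022,0,0,0,0]]'
python3 - <<'E'
from h import *
rel(.6542,-.0891,.1)
d=snapshot("wrist"); np.savez("/tmp/w16.npz",**d); cv2.imwrite("pics/w16.png",cv2.resize(d["image"][150:350,250:390],(420,600),interpolation=cv2.INTER_CUBIC))
E
```

```text
t: 19.9
tcp_pos: [0.6183, -0.0835, 0.1303]
tool_rot: [0.428, 0.564, -0.429, 0.561]
force: [0.3, -0.5, -1.7]
finger_gap: 0.425
t: 20.4
tcp_pos: [0.6496, -0.0873, 0.0983]
tool_rot: [0.426, 0.567, -0.429, 0.56]
force: [-0.5, 0.4, -1.5]
finger_gap: 0.427
t: 20.7
tcp_pos: [0.6547, -0.089, 0.1037]
tool_rot: [0.428, 0.563, -0.427, 0.564]
force: [-0.9, 0.3, -1.5]
finger_gap: 0.428
t 20.7 tcp [ 0.6547 -0.089   0.1037] gap 0.0365 F [-0.9  0.3 -1.5] toolx [ 0.001 -0.    -1.   ] jaw 15.59
shift after yaw [ 0.0037 -0.0005 -0.0001] axes y,z [[0.96, 0.27, 0.0], [0.27, -0.96, 0.0]]
```

View pics/w16.png

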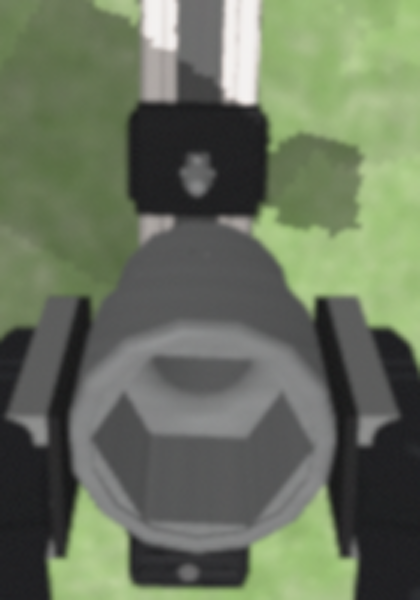

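```bash
python3 - <<'E'
from h import *
d=load("w16"); cv2.imwrite("pics/w16f.png",d["image"])
s=manip.sense(); c=cam(d,s)
for n,p in dict(c2=(.637,-.0215,.018),c3=(.654,-.089,.018),c4=(.671,-.155,.018),blk=(.682,-.203,.023)).items(): print(n,proj(c,p))
print("tip",toolray(d,250+197/3,150+188/3,.1037-.037).round(4),"base",toolray(d,250+197/3,150+157/3,.1037-.018).round(4),"held",toolray(d,250+202/3,150+437/3,-.0304).round(4))
E
```

```text
c2 [318.27868103 110.77143259]
c3 [315.85516644 205.62628289]
c4 [314.31299795 283.28494654]
blk [311.75488171 336.03789918]
tip [ 0.0667 -0.0009 -0.0017] base [ 0.0857 -0.001  -0.0031] held [-0.0304  0.0003 -0.0012]
```

View pics/w16f.png

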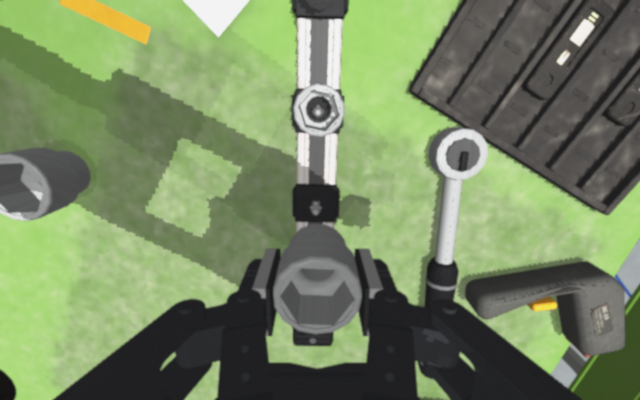

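```bash
python3 -m crank '[[0.022,0.015,-0.0013,-0.001,0],[0.022,0.015,0,0,0],[0.022,0.015,0,0,0],[0.022,0.01,0,0,0],[0.022,0,0,0,0]]'&& python3 -m crank '[[0.022,0,0,0,0],[0.022,0,0,0,0]]'
python3 - <<'E'
from h import *
rel(.6542,-.0891,.0316)
d=snapshot("wrist"); np.savez("/tmp/w17.npz",**d); cv2.imwrite("pics/w17.png",cv2.resize(d["image"][150:350,250:390],(420,600),interpolation=cv2.INTER_CUBIC))
E
```

```text
t: 21.25
tcp_pos: [0.6515, -0.088, 0.0456]
tool_rot: [0.427, 0.565, -0.428, 0.562]
force: [-0.8, 0.4, -2.4]
finger_gap: 0.428
t: 21.45
tcp_pos: [0.6536, -0.0886, 0.0485]
tool_rot: [0.428, 0.563, -0.427, 0.564]
force: [0.0, -0.5, -2.6]
finger_gap: 0.425
t 21.45 tcp [ 0.6536 -0.0886  0.0485] gap 0.0363 F [ 0.  -0.5 -2.6] toolx [ 0.001 -0.    -1.   ] jaw 15.58
shift after yaw [0.0169 0.0005 0.0006] axes y,z [[0.96, 0.27, 0.0], [0.27, -0.96, 0.0]]
```

View pics/w17.png

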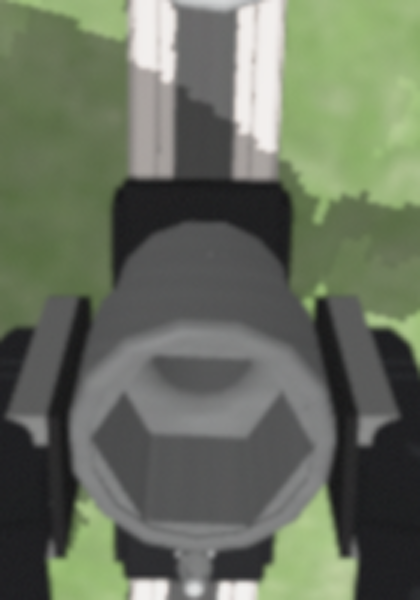

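```bash
python3 -m crank '[[0.022,0.008,0,0,0],[0.022,0.007,0,0,0],[0.022,0,0,0,0],[0.022,0,0,0,0],[0.022,0,0,0,0]]';python3 -m crank '[[0.022,0.001,0,0,0],[0.022,0.001,0,0,0],[0.022,0,0,0,0],[0.022,0,0,0,0]]';python3 -m crank '[[0.022,0.001,0,0,0],[0.022,0,0,0,0],[0.022,0,0,0,0]]'
```

```text
t: 22.0
tcp_pos: [0.6528, -0.0884, 0.0328]
tool_rot: [0.428, 0.563, -0.428, 0.563]
force: [-0.3, 0.8, -1.1]
finger_gap: 0.427
t: 22.4
tcp_pos: [0.6531, -0.0885, 0.0316]
tool_rot: [0.428, 0.563, -0.428, 0.563]
force: [-0.9, 0.5, 4.0]
finger_gap: 0.425
t: 22.7
tcp_pos: [0.6531, -0.0885, 0.0316]
tool_rot: [0.428, 0.563, -0.428, 0.563]
force: [-3.2, 0.1, 8.8]
finger_gap: 0.425
```

```bash
python3 -m crank '[[0.045,0,0,0,0],[0.055,0,0,0,0],[0.075,0,0,0,0],[0.08,-0.02,0,0,0],[0.08,-0.045,0,0,0]]'; python3 -m crank '[[0.08,-0.045,0,0,0],[0.08,-0.03,-0.03,-0.003,0],[0.08,0,-0.045,-0.006,0],[0.08,0,-0.045,-0.006,0],[0.08,0,-0.045,-0.006,0]]'; python3 -m crank '[[0.08,0,-0.03,-0.004,0],[0.08,0,0,0,0],[0.08,0,0,0,0],[0.08,0,0,0,0],[0.08,0,0,0,0]]'
python3 - <<'E'
from h import *
rel(.459,-.117,.016)
d=snapshot("wrist"); np.savez("/tmp/w18.npz",**d); cv2.imwrite("pics/w18.png",d["image"])
im=d["image"][150:250,260:360]; cv2.imwrite("pics/w18z.png",cv2.resize(im,(560,560),interpolation=cv2.INTER_CUBIC))
d=snapshot("scene"); cv2.imwrite("pics/s18.png",cv2.resize(d["image"][130:270,270:480],(780,520)))
E
```

```text
t: 23.2
tcp_pos: [0.6497, -0.0875, 0.0909]
tool_rot: [0.426, 0.566, -0.429, 0.56]
force: [0.9, 0.3, -0.6]
finger_gap: 0.934
t: 23.7
tcp_pos: [0.487, -0.1126, 0.1702]
tool_rot: [0.427, 0.563, -0.427, 0.564]
force: [-0.1, -1.1, -0.8]
finger_gap: 0.941
t: 24.2
tcp_pos: [0.46, -0.1171, 0.1699]
tool_rot: [0.428, 0.563, -0.427, 0.564]
force: [0.4, 0.0, -1.1]
finger_gap: 0.936
t 24.2 tcp [ 0.46   -0.1171  0.1699] gap 0.08 F [ 0.4  0.  -1.1] toolx [ 0.001 -0.001 -1.   ] jaw 15.62
shift after yaw [ 0.1539 -0.0011 -0.0005] axes y,z [[0.96, 0.27, 0.0], [0.27, -0.96, 0.0]]
```

View pics/w18z.png

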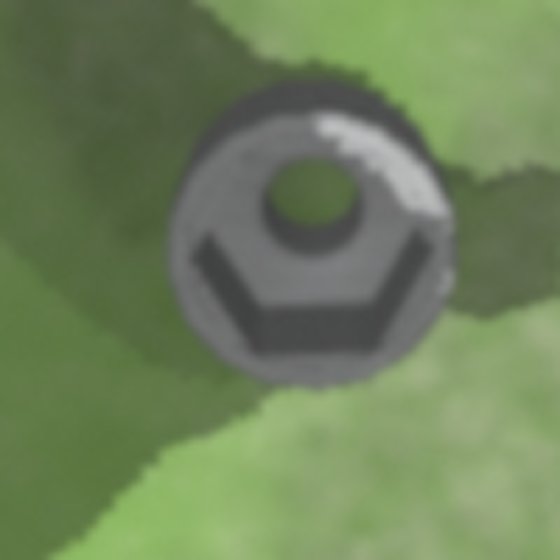

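View pics/s18.png

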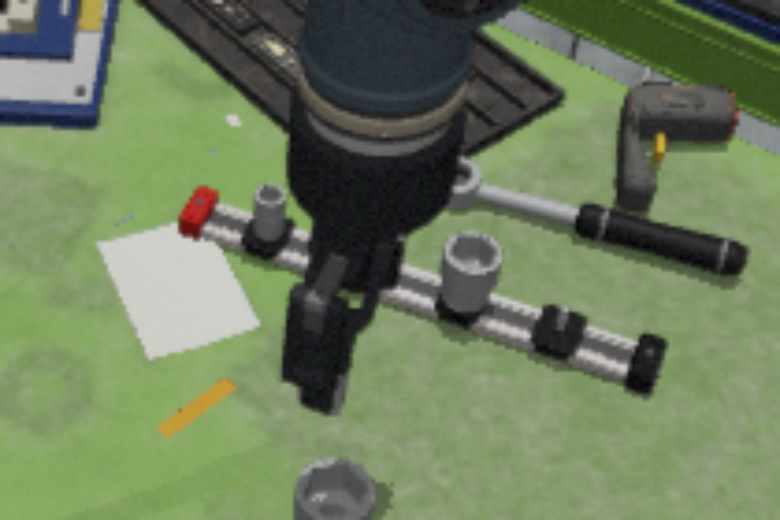

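View pics/w18.png

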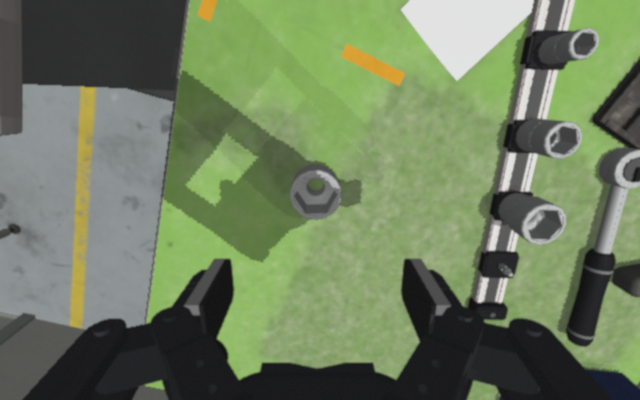

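Socket 3 stands straight on clip 3. Socket 4's rim centre is at (315.9,194.3).

```bash
python3 - <<'E'
from h import *
print(toolray(load("w18"),315.9,194.3,.122).round(4))
E
```

```text
[ 0.122  -0.001   0.0017]
```

```bash
python3 -m crank '[[0.08,0.02,-0.001,0.0017,0],[0.08,0.04,0,0,0],[0.08,0.04,0,0,0],[0.08,0.035,0,0,0],[0.08,0.01,0,0,0]]' && python3 -m crank '[[0.08,0.004,0,0,0],[0.08,0,0,0,0],[0.08,0,0,0,0],[0.08,0,0,0,0]]'
python3 - <<'E'
from h import *
rel(.459,-.118,.016)
d=snapshot("wrist"); cv2.imwrite("pics/w19.png",d["image"])
E
```

```text
t: 24.8
tcp_pos: [0.4567, -0.1177, 0.0219]
tool_rot: [0.427, 0.565, -0.428, 0.561]
force: [0.4, 1.1, -0.4]
finger_gap: 0.938
t: 25.2
tcp_pos: [0.4589, -0.1191, 0.0223]
tool_rot: [0.428, 0.562, -0.427, 0.564]
force: [-0.0, 0.8, 0.2]
finger_gap: 0.934
t 25.2 tcp [ 0.4589 -0.1191  0.0223] gap 0.0798 F [-0.   0.8  0.2] toolx [ 0.003 -0.001 -1.   ] jaw 15.59
shift after yaw [ 0.0063  0.0004 -0.001 ] axes y,z [[0.96, 0.27, 0.0], [0.27, -0.96, 0.0]]
```

View pics/w19.png

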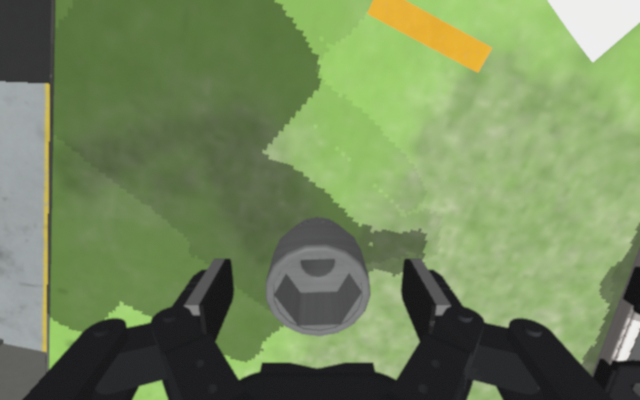

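```bash
python3 -m crank '[[0.08,0.007,0,-0.001,0],[0.08,0,0,0,0],[0.035,0,0,0,0],[0.03,0,0,0,0],[0.03,0,0,0,0]]' 70 && python3 -m crank '[[0.03,0,0,0,0],[0.03,0,0,0,0],[0.03,0,0,0,0],[0.03,0,0,0,0]]' && python3 -m crank '[[0.03,-0.02,0,0,0],[0.03,-0.04,0,0,0],[0.03,-0.04,0,0,0],[0.03,0,0,0,0],[0.03,0,0,0,0]]'
python3 - <<'E'
from h import *
rel(.6710,-.1555,.115)
d=snapshot("wrist"); cv2.imwrite("pics/w20.png",d["image"]); np.savez("/tmp/w20.npz",**d)
E
```

```text
t: 25.75
tcp_pos: [0.4578, -0.1177, 0.0143]
tool_rot: [0.428, 0.563, -0.428, 0.563]
force: [-0.1, 0.9, 2.9]
finger_gap: 0.525
t: 26.15
tcp_pos: [0.4579, -0.1178, 0.0143]
tool_rot: [0.428, 0.563, -0.428, 0.563]
force: [0.3, -0.2, 4.7]
finger_gap: 0.519
t: 26.65
tcp_pos: [0.4576, -0.1177, 0.1142]
tool_rot: [0.428, 0.563, -0.428, 0.564]
force: [-0.4, 0.5, -3.9]
finger_gap: 0.518
t 26.65 tcp [ 0.4576 -0.1177  0.1142] gap 0.0442 F [-0.4  0.5 -3.9] toolx [ 0.001 -0.001 -1.   ] jaw 15.59
shift after yaw [-0.0006  0.1954  0.0938] axes y,z [[0.96, 0.27, 0.0], [0.27, -0.96, 0.0]]
```

View pics/w20.png

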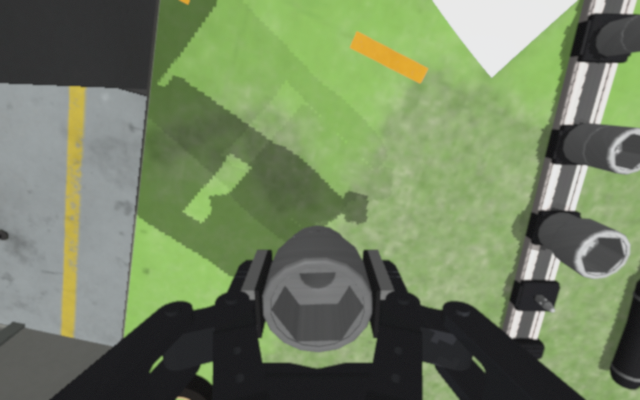

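```bash
python3 -m crank '[[0.03,0,0.015,0.02,0],[0.03,0,0.025,0.025,0],[0.03,0,0.03,0.02,0],[0.03,0,0.035,0.012,0],[0.03,0,0.035,0.009,0]]' && python3 -m crank '[[0.03,0,0.03,0.006,0],[0.03,0,0.018,0.002,0],[0.03,0,0.007,0,0],[0.03,0,0,0,0],[0.03,0,0,0,0]]'&& python3 -m crank '[[0.03,0.01,0,0,0],[0.03,0,0,0,0],[0.03,0,0,0,0],[0.03,0,0,0,0]]'
python3 - <<'E'
from h import *
rel(.6710,-.1555,.104)
d=snapshot("wrist"); np.savez("/tmp/w21.npz",**d); cv2.imwrite("pics/w21.png",cv2.resize(d["image"][150:350,250:390],(420,600),interpolation=cv2.INTER_CUBIC))
E
```

```text
t: 27.2
tcp_pos: [0.6153, -0.1631, 0.1107]
tool_rot: [0.428, 0.565, -0.428, 0.561]
force: [0.7, -0.3, -2.6]
finger_gap: 0.519
t: 27.7
tcp_pos: [0.6686, -0.1553, 0.1121]
tool_rot: [0.427, 0.565, -0.428, 0.562]
force: [-0.3, -0.4, -2.2]
finger_gap: 0.519
t: 28.1
tcp_pos: [0.6705, -0.156, 0.1041]
tool_rot: [0.428, 0.563, -0.428, 0.563]
force: [1.2, -0.3, -1.6]
finger_gap: 0.517
t 28.1 tcp [ 0.6705 -0.156   0.1041] gap 0.0442 F [ 1.2 -0.3 -1.6] toolx [ 0. -0. -1.] jaw 15.57
shift after yaw [ 0.0001  0.0006 -0.0004] axes y,z [[0.96, 0.27, 0.0], [0.27, -0.96, 0.0]]
```

View pics/w21.png

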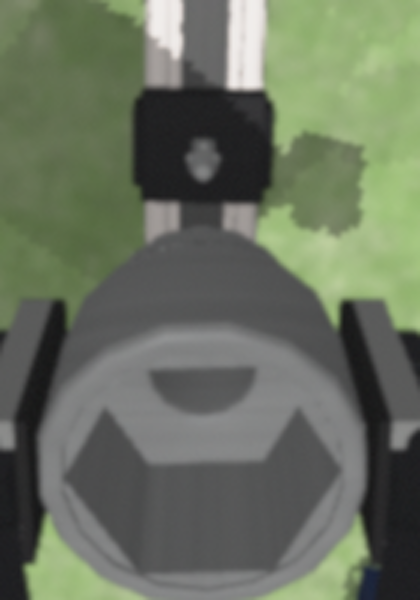

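```bash
python3 - <<'E'
from h import *
d=load("w21")
print("tip",toolray(d,250+203/3,150+173/3,.067).round(4),"base",toolray(d,250+203/3,150+143/3,.086).round(4),"held",toolray(d,250+203/3,150+462/3,-.0337).round(4))
E
```

```text
tip [ 0.067   0.0005 -0.0054] base [ 0.086   0.0005 -0.0067] held [-0.0337  0.0004  0.0005]
```

```bash
python3 -m crank '[[0.03,0.01,0,-0.006,0],[0.03,0.015,0,0,0],[0.03,0.01,0,0,0],[0.03,0,0,0,0],[0.03,0,0,0,0]]'&& python3 -m crank '[[0.03,0,0,0,0],[0.03,0,0,0,0]]'
python3 - <<'E'
from h import *
rel(.6689,-.1502,.0323)
d=snapshot("wrist"); np.savez("/tmp/w22.npz",**d); cv2.imwrite("pics/w22.png",cv2.resize(d["image"][150:350,250:390],(420,600),interpolation=cv2.INTER_CUBIC))
d=snapshot("scene"); np.savez("/tmp/s22.npz",**d); cv2.imwrite("pics/s22.png",cv2.resize(d["image"][150:270,300:480],(780,520),interpolation=cv2.INTER_CUBIC))
d=snapshot("top"); np.savez("/tmp/t22.npz",**d); cv2.imwrite("pics/t22.png",cv2.resize(d["image"][140:240,300:450],(780,520),interpolation=cv2.INTER_CUBIC))
E
```

```text
t: 28.65
tcp_pos: [0.6688, -0.1499, 0.0679]
tool_rot: [0.427, 0.564, -0.428, 0.563]
force: [0.6, -0.1, -2.7]
finger_gap: 0.517
t: 28.85
tcp_pos: [0.6697, -0.1504, 0.0696]
tool_rot: [0.428, 0.563, -0.427, 0.564]
force: [-1.4, 0.4, -3.8]
finger_gap: 0.522
t 28.85 tcp [ 0.6697 -0.1504  0.0696] gap 0.0446 F [-1.4  0.4 -3.8] toolx [ 0.001 -0.001 -1.   ] jaw 15.58
shift after yaw [ 0.0373 -0.0007 -0.0004] axes y,z [[0.96, 0.27, 0.0], [0.27, -0.96, 0.0]]
```

View pics/w22.png

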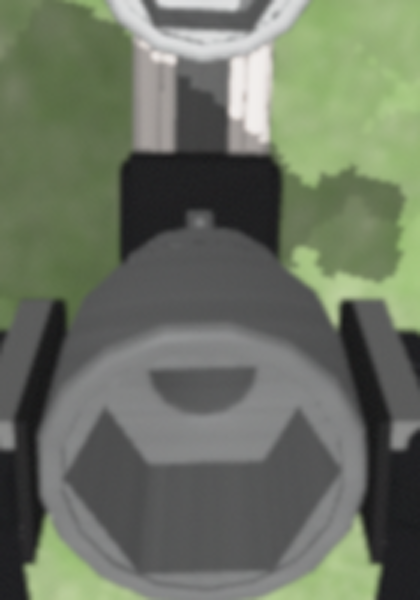

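View pics/s22.png

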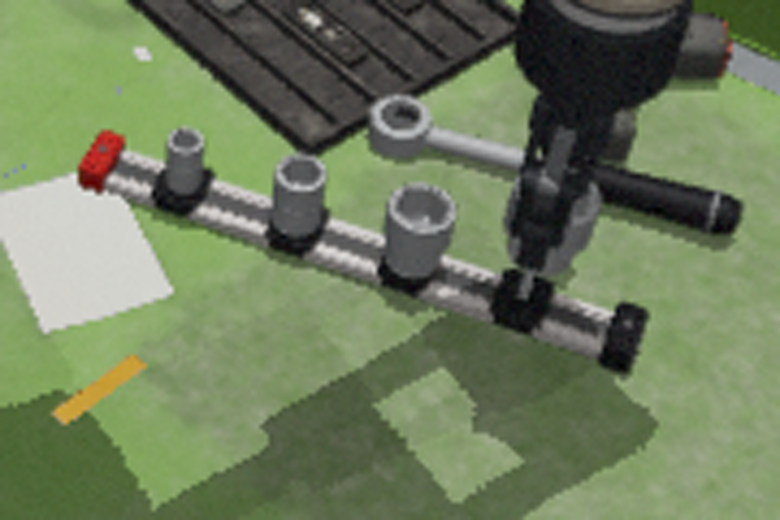

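```bash
python3 - <<'E'
from h import *
d=load("w22")
print("base",toolray(d,316.7,150+217/3,.0516).round(4),"edge",toolray(d,317,150+155/3,.0516).round(4))
d=load("w21")
print("w21 edges",toolray(d,317,150+90/3,.086).round(4),toolray(d,317,150+197/3,.086).round(4))
d=load("w16"); 
print("w16 edges",toolray(d,317,150+104/3,.0857).round(4),toolray(d,317,150+212/3,.0857).round(4))
E
```

```text
base [ 0.0516 -0.0001 -0.0006] edge [ 0.0516  0.0001 -0.0149]
w21 edges [ 0.086   0.     -0.0204] [0.086  0.     0.0079]
w16 edges [ 0.0857  0.     -0.0169] [0.0857 0.     0.0119]
```

```bash
python3 -m crank '[[0.03,0.01,0,0,0],[0.03,0.012,0,0,0],[0.03,0.01,0,0,0],[0.03,0,0,0,0],[0.03,0,0,0,0]]';python3 -m crank '[[0.03,0.002,0,0,0],[0.03,0,0,0,0],[0.03,0,0,0,0]]'
```

```text
t: 29.5
tcp_pos: [0.6686, -0.1499, 0.0359]
tool_rot: [0.427, 0.564, -0.428, 0.563]
force: [0.8, -0.6, -2.5]
finger_gap: 0.522
t: 29.8
tcp_pos: [0.6693, -0.1501, 0.0353]
tool_rot: [0.428, 0.563, -0.428, 0.563]
force: [0.4, 0.6, -2.3]
finger_gap: 0.522
```

```bash
python3 -m crank '[[0.03,0.001,0,0,0],[0.03,0.001,0,0,0],[0.03,0,0,0,0],[0.03,0,0,0,0]]'
```

```text
t: 30.2
tcp_pos: [0.6691, -0.1501, 0.0329]
tool_rot: [0.428, 0.563, -0.428, 0.563]
force: [-0.0, -0.5, -2.3]
finger_gap: 0.524
```

```bash
python3 -m crank '[[0.03,0.001,0,0,0],[0.03,0,0,0,0],[0.03,0,0,0,0]]'
```

```text
t: 30.5
tcp_pos: [0.6693, -0.1501, 0.0324]
tool_rot: [0.428, 0.563, -0.428, 0.563]
force: [-0.8, -0.7, 1.8]
finger_gap: 0.522
```

```bash
python3 -m crank '[[0.055,0,0,0,0],[0.065,0,0,0,0],[0.08,0,0,0,0],[0.08,0,0,0,0],[0.08,-0.02,0,0,0]]'; python3 -m crank '[[0.08,-0.04,0,0,0],[0.08,-0.045,0,0,0],[0.08,-0.04,0,0,0],[0.08,0,-0.03,0,0],[0.08,0,-0.04,0,0]]'; python3 -m crank '[[0.08,0,-0.04,0,0],[0.08,0,-0.04,0,0],[0.08,0,-0.03,0,0],[0.08,0,0,0,0],[0.08,0,0,0,0]]'
python3 - <<'E'
from h import *
rel(.5,-.15,.2)
d=snapshot("scene"); cv2.imwrite("pics/s23.png",cv2.resize(d["image"][130:270,290:500],(780,520),interpolation=cv2.INTER_CUBIC))
d=snapshot("wrist"); cv2.imwrite("pics/w23.png",d["image"])
d=snapshot("top"); cv2.imwrite("pics/t23.png",d["image"])
E
```

```text
t: 31.0
tcp_pos: [0.6669, -0.1493, 0.0493]
tool_rot: [0.427, 0.565, -0.428, 0.561]
force: [-0.3, -0.1, 0.4]
finger_gap: 0.938
t: 31.5
tcp_pos: [0.6036, -0.1694, 0.1793]
tool_rot: [0.428, 0.561, -0.426, 0.566]
force: [-0.1, -0.2, -0.1]
finger_gap: 0.935
t: 32.0
tcp_pos: [0.496, -0.1989, 0.1774]
tool_rot: [0.428, 0.562, -0.428, 0.563]
force: [0.1, -0.5, -0.4]
finger_gap: 0.934
t 32.0 tcp [ 0.496  -0.1989  0.1774] gap 0.0797 F [ 0.1 -0.5 -0.4] toolx [ 0.001 -0.001 -1.   ] jaw 15.51
shift after yaw [-0.0226  0.017  -0.046 ] axes y,z [[0.96, 0.27, 0.0], [0.27, -0.96, 0.0]]
```

View pics/s23.png

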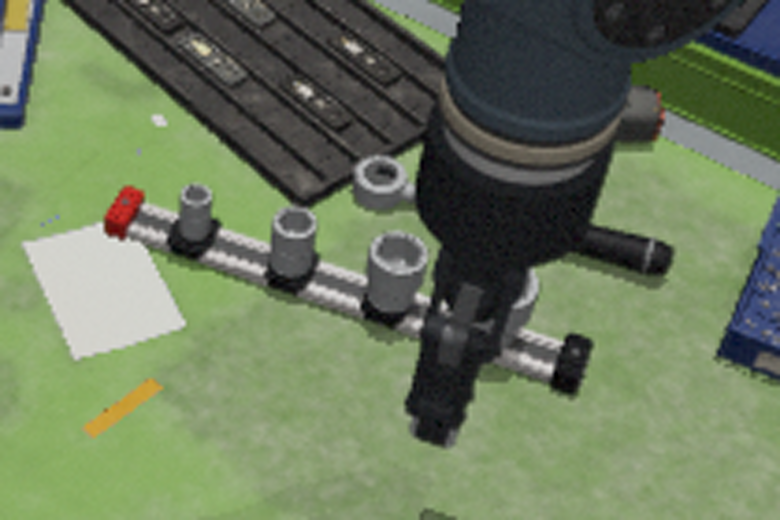

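View pics/w23.png

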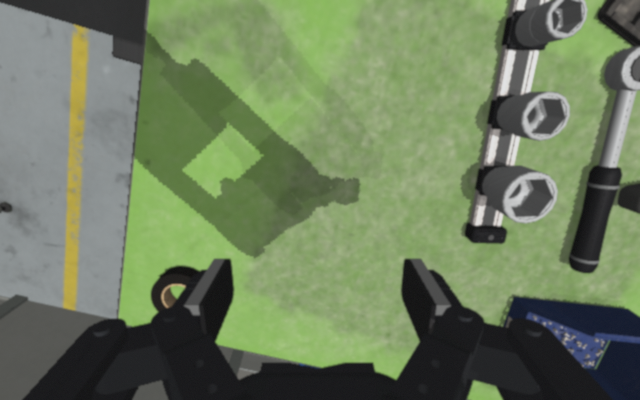

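View pics/t23.png

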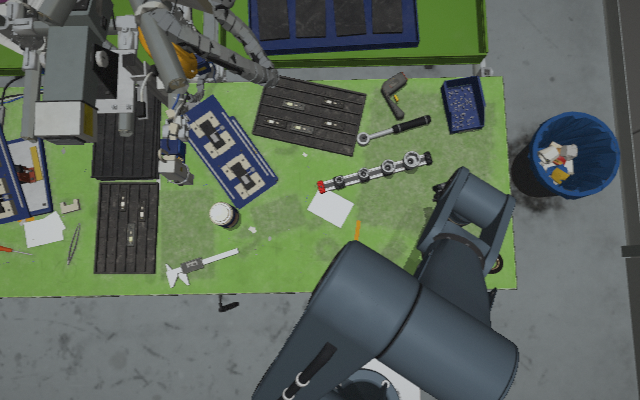

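All four are on the rail in order and the bottle is standing at (225,214). Before handing in, I'll clear the scene camera's view and check rim heights with the range data.

```bash
python3 -m crank '[[0.08,-0.01,0,0.03,0],[0.08,-0.02,0,0.04,0],[0.08,-0.02,0,0.04,0],[0.08,0,0,0.03,0],[0.08,0,0,0,0]]'
python3 - <<'E'
from h import *
for cn in ("scene","top"):
    d=snapshot(cn); f,cx,cy,T=cam(d); z=d["range_z"]
    if cn=="scene": cv2.imwrite("pics/s24.png",cv2.resize(d["image"][130:270,290:500],(780,520),interpolation=cv2.INTER_CUBIC))
    v,u=np.mgrid[:400,:640]
    P=np.stack([(u-cx)/f*z,-(v-cy)/f*z,-z],-1)@T[:3,:3].T+T[:3,3]
    for x,y,r,top in [(.618,.0493,.011,.054),(.637,-.0213,.015,.058),(.653,-.0885,.019,.062),(.669,-.150,.023,.066)]:
        m=(z>0)&(np.hypot(P[...,0]-x,P[...,1]-y)<r+.012)&(P[...,2]>.035)&(P[...,2]<.09)
        h=P[m]; t=h[h[:,2]>np.percentile(h[:,2],97)-.004]
        # rim tilt: fit of the top points
        A=np.c_[t[:,:2]-t[:,:2].mean(0),np.ones(len(t))]; k=np.linalg.lstsq(A,t[:,2],rcond=None)[0]
        print(cn,len(h),"zmax",np.percentile(h[:,2],97).round(4),"expected",top,"centre",t[:,:2].mean(0).round(3),"slope",k[:2].round(3))
E
```

```text
t: 32.65
tcp_pos: [0.5361, -0.338, 0.2277]
tool_rot: [0.428, 0.56, -0.429, 0.565]
force: [-0.1, 0.0, 0.6]
finger_gap: 0.94
scene 79 zmax 0.0533 expected 0.054 centre [0.615 0.047] slope [-0.06   0.036]
scene 148 zmax 0.0575 expected 0.058 centre [ 0.633 -0.021] slope [-0.022 -0.016]
scene 240 zmax 0.0615 expected 0.062 centre [ 0.65  -0.089] slope [ 0.006 -0.013]
scene 369 zmax 0.0658 expected 0.066 centre [ 0.665 -0.152] slope [-0.005 -0.004]
top 43 zmax 0.0576 expected 0.054 centre [0.618 0.051] slope [0.08  0.011]
top 80 zmax 0.0636 expected 0.058 centre [ 0.633 -0.013] slope [-0.006 -0.013]
top 141 zmax 0.0647 expected 0.062 centre [ 0.652 -0.086] slope [-0.011  0.037]
top 222 zmax 0.0686 expected 0.066 centre [ 0.67  -0.147] slope [-0.003 -0.009]
```

View pics/s24.png

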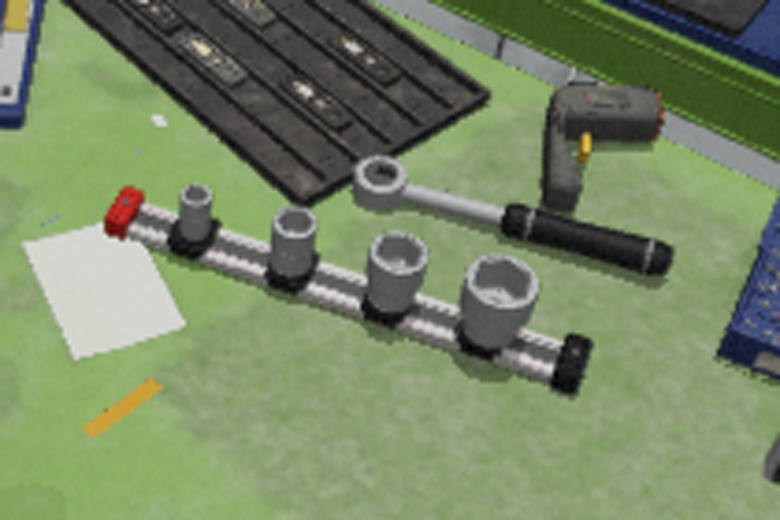

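```bash
python3 -m crank '[[0.08,0,0,0,0],[0.08,0,0,0,0],[0.08,0,0,0,0]]'; python3 -c "
from station import manip; print(manip.sign_off())"
```

```text
t: 33.05
tcp_pos: [0.5333, -0.3321, 0.2268]
tool_rot: [0.427, 0.564, -0.427, 0.563]
force: [-0.4, 0.3, -0.2]
finger_gap: 0.936
the job is handed in; nothing more can be done
None
```

All four sockets are on the rail in order of size, smallest next to the red cap and largest next to the black one, hexagons up. I handed the job in at about 33 s, with the gripper open and clear of everything.

- **Seating:** each socket touched down gently, at about 2–9 N, at the height expected for sitting fully on its clip.
- **Final scene view:** all four stand straight. Its range data puts the rims at 53.3, 57.5, 61.5 and 65.8 mm, against the expected 54, 58, 62 and 66 mm.
- **Bottle:** it still stood in its place in the overhead picture taken after the last socket was placed.
- **Disagreement:** the overhead camera read the rims 3 to 6 mm higher than expected, with socket 2 the farthest off. I put this down to calibration and its coarse pixels, because the scene camera and the touch-down heights agree with each other.
- **Tilt:** the rim slopes I fitted were near zero for sockets 2 to 4. For socket 1 they were about 0.06–0.08 and opposite in sign in the two views. It covers very few pixels, so I took that as noise; it looks straight in the pictures.

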